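# Square a sample chamber in the fence corner and load it in the stage adapter

## Robot

A 6-joint arm with a two-finger parallel gripper is mounted at the origin on a cart in front of the work surface, level with it; the furniture and walls round the work are solid. World frame = base frame: x ahead of the robot, y to its left, z up, the work surface at z = 0. Lengths are in mm, angles in degrees, forces in N, time in s.
With the tool pointing down it reaches from about 325 to 875 mm from the base axis. Payload 4.4 kg.
Tool frame: the origin (TCP) lies between the finger pads; the fingertips stand 17 mm ahead of it and the grasp point (between the pads) lies 2 mm behind it (env.finger_overhang is the distance from the TCP to the fingertips, in mm); z points along the fingers, y is the direction in which the jaws open and shut (so a half turn about z gives the same grasp; the last joint's range is limited). The gripper opens to 85 mm and grips with 20 to 120 N. Pads are 22 mm wide; open, the fingers measure 114 mm over their backs; the gripper's body (76 mm by 85 mm) begins 54 mm behind the grasp point. The pads swing forward as they close: fully open they stand 13 mm farther back than shut.
Start: joints at [65.174, 11.837, 88.321, -0, 79.842, -8.623], TCP at [160.461, 552.159, 248.282] pointing down, gripper open.
Joint ranges: [-156.59, 156.59], [-49.26, 127.26], [12.9, 141.05], [-63.56, 243.56], [4.71, 150.69], [-161.64, 161.64]. Speed limits (degrees/s): [159.86, 159.86, 180, 180, 180, 180].

## Interface

Orientations are given as [roll, pitch, yaw] about the fixed x, y, z axes, in that order (R = Rz(yaw) Ry(pitch) Rx(roll)).
In Python, from station import env, vision gives the robot as it stands. The module is installed in compiled form; this text tells all that it offers.
- The arm moves only by the tool step_arm, never from a script. Its arguments are lists of equal length, an entry for each row: "hand": the gripper's target within -1 to 1 (shut at 1, half-way at 0, fully open at -1); "linear": the shift along the tool's x, y, z normalised to -1 to 1, where 1 is 25 cm, a list of three; "angular": the turn, a rotation vector about the tool's x, y, z normalised to -1 to 1, where 1 is 45 degrees, a list of three. In form: {"hand": [hand, ...], "linear": [[dx, dy, dz], ...], "angular": [[ax, ay, az], ...]}. A call has 1 to 10 rows; each row is the pose to reach, as a shift and turn from the pose commanded when the call began, along the tool's axes at that moment; what a row does not reach only later rows make up. A row lasts 1/10 s, in which the tool goes at most 50 mm and 8.59 degrees, less where a joint would pass 70% of its speed; a pose out of reach is approached as far as the arm can. A call with a number of a shift or a turn outside -1 to 1 is refused whole. A call with a gripper value outside its range is refused whole. The fingers move at their own pace and stop on an object; the grip force is fixed at half the most. Time passes only in rows, so rows that repeat a pose let the fingers close. It gives the time, the measured TCP pose, the force and the opening at its end, in the units of the state.
- env.state(): the state, without advancing time (a new reading comes with each control period).
- vision.capture(name): name is "side" or "top" or "wrist"; returns a dict with "frame" (400x640x3 uint8, blue, green, red), "camera_matrix" (3x3 intrinsics, pixels), "T" (4x4, takes a point from camera to world coordinates); the wrist camera has in their place "mount" (4x4, takes a point from camera to tool coordinates, whose origin is the TCP and whose axes are the flange's). Camera axes: x right, y down, z forward; pixel columns grow to the right and rows downward; lengths in mm; the calibration is good to about 2 mm. A picture is of the moment at which its call begins: read the wrist's pose just before it. There is no depth.
- env.sign_off(): hands the job in, once; it reports no verdict.
The state is a dict: "clock": time; "joints": joint angles; "qvel": joint speeds; "joint_torque": joint torques, N m; "tcp_pos": TCP position; "eef_rot": TCP orientation; "contact_force": force on the tool from outside, world axes, zero at the start; "moment": the same for the moment, N m; "grip_width": finger opening in mm.
Only numpy, scipy, OpenCV 4.12 (cv2) and the standard library are available. Lean on these libraries where they do the work, as an engineer would, in place of code of your own. Each camera call takes 0.05 s, during which the arm holds its last target.

## Task

Clear the objective out of the fence corner of the locating plate and stand it upright on the lens-tissue booklet. Then, without lifting it, slide the steel sample chamber fully home into that corner, long edge flush against the far fence and one end against the left fence. Finally grip it there, lift it straight up and lay it down flat in the recess of the stage adapter, leaving the filter cube, oil bottle and mirror mount undisturbed.

Things in the scene. Friction and masses are not known exactly. Their poses are not given: they have to be found in the camera images.
- chamber_center (a point): Sample chamber: bright steel plate 28 (own x) x 56 (own y) x 4 mm thick, with a plain ring of 24 mm outside and 14 mm inside diameter on its middle, total height 13 mm, 50 to 95 g, the same after a half turn. The point is its centre, 6.5 mm above its underside. It starts flat on the locating plate, long side turned up to 0.6 rad out of line with the far fence. The ring can be gripped above the fences; pushing on the edge of the plate slides it easily (well under 1 N).
- objective_center (a point): Microscope objective, grey metal, standing upright: widest diameter 36 mm, 62 mm tall, cone at the top, 0.12 to 0.19 kg. The point is on its axis half-way up, 31 mm above its underside; grip round the straight barrel 15 to 30 mm above the underside. It starts on the locating plate in the fence corner.
- locating_plate: Dark flat plate fixed to the table, 110 (own x) x 150 (own y) x 8 mm; origin under its centre, on the table. Two low bare-metal fences stand on it, 8 mm wide and 5 mm high (tops 13 mm above the table): the far fence along the whole +x edge (inner face at own x = +47 mm) and the left fence along the +y edge (inner face at own y = +67 mm).
- fence_corner (a point): Point where the inner faces of the two fences meet, on the upper face of the locating plate (8 mm above the table), axes as the plate's. A chamber fully home lies with its long (y) side along the plate's y, its centre at x = -14 mm, y = -28 mm, z = +6.5 mm from this point.
- stage_adapter: Bare-metal frame fixed to the table, 76 (own x) x 106 (own y) x 10 mm, origin under its centre, on the table, with a rectangular recess in the middle.
- recess (a point): Centre of the recess's floor (7 mm above the table), axes as the adapter's. The recess is 33 (x) x 61 (y) mm and 3 mm deep with 1 mm chamfered edges, for the chamber's 28 x 56 mm plate, long side along y. The chamber lying in it has its centre 6.5 mm above this point.
- booklet_top (a point): Centre of the upper face (9 mm above the table) of the lens-tissue booklet, a flat white and blue booklet 68 (own x) x 100 (own y) x 9 mm, which does not move.
- filter_cube: Bystander: black filter cube 41 x 38 x 43 mm with round filter window, loose on the table beyond the far fence; origin under its centre.
- oil_bottle: Bystander: small bottle, 28 mm diameter, 66 mm tall, black cap, loose on the table on the robot's side of the locating plate; origin under its centre.
- joystick_top (a point): Fixed furniture to keep clear of: top of the joystick knob; its box stands at x 0.41 to 0.54 m, y 0.165 to 0.255 m, 90 mm tall. Left of it stands a tall microscope: foot and eyepieces from x = 0.43 m on at y over 0.29 m; its stage overhangs at x over 0.69 m, y over 0.09 m, z 0.24 to 0.30 m.
- mirror_mount: Bystander: black mirror mount 41 x 48 x 48 mm, loose on the table to the right; origin under its centre.

How it is judged:
By the outcome, as a careful person would: the job done as asked, in the order asked, and still so for the second after the job is handed in, with the robot touching nothing.
It also fails if it takes over 72 s, if anything falls off the work surface, if the arm or the gripper's body presses on something with over 40 N, if the wrist force passes 120 N, or if a joint passes its speed limit or range.

## Working session

There is one attempt and no reset: what is moved stays moved. The work goes in short steps, Python scripts to look and compute and a tool call to move; the robot and the scene stay as the last step left them, time stands still between calls to the robot, and variables do not carry over. Pictures are saved under pics/ and viewed, and the job is handed in when it is done.

Besides the shell and the picture viewer there is one more tool, called after "Emit:" as name(argument=value, ...) on one line, values as JSON. step_arm: Moves the arm, as the interface text tells. Its arguments: {"type":"object","properties":{"hand":{"type":"array","items":{"type":"number"}},"linear":{"type":"array","items":{"type":"array","items":{"type":"number"}}},"angular":{"type":"array","items":{"type":"array","items":{"type":"number"}}}},"required":["hand","linear","angular"]}

```bash
mkdir -p pics; ls; python3 - <<'E'
from station import env, vision
import cv2
print(env.state(), env.finger_overhang)
for n in ("side","top","wrist"):
    c=vision.capture(n); cv2.imwrite(f"pics/{n}0.png",c["frame"]); print(n,c["camera_matrix"],c.get("T"),c.get("mount"))
E
```

```text
pics
{'clock': 0.0, 'joints': array([ 6.51745075e+01,  1.18844395e+01,  8.84062844e+01,  1.42617282e-03,
        7.98421096e+01, -8.62337014e+00]), 'qvel': array([-0.03643648, -0.06198957,  0.02406851,  0.05096405, -0.05766271,
       -0.0206401 ]), 'joint_torque': array([-5.06040105e-04, -3.83018839e+01, -2.91595781e+01, -1.57701538e-04,
        1.03527994e-02, -7.25274049e-06]), 'tcp_pos': array([160.13723656, 551.49012485, 247.11154634]), 'eef_rot': array([-1.79868878e+02, -2.13042323e-02,  1.63797600e+02]), 'contact_force': array([0.32030643, 0.36035903, 0.2114276 ]), 'moment': array([ 2.25880628e-03,  3.71423930e-02, -8.48140418e-05]), 'grip_width': 85.56244903042682} 17.0
side [[465.60618969   0.         325.12223847]
 [  0.         465.60618969 209.38583453]
 [  0.           0.           1.        ]] [[-4.09650326e-01 -7.84517168e-01  4.65531335e-01  4.36374477e+01]
 [-9.12118913e-01  3.60650477e-01 -1.94859749e-01  1.38073639e+02]
 [-1.50232792e-02 -5.04444295e-01 -8.63313532e-01  1.00555014e+03]
 [ 0.00000000e+00  0.00000000e+00  0.00000000e+00  1.00000000e+00]] None
top [[441.17195438   0.         315.92516643]
 [  0.         441.17195438 196.42266495]
 [  0.           0.           1.        ]] [[-2.28747583e-02 -9.79957511e-01  1.97888915e-01  3.74365972e+02]
 [-9.99737914e-01  2.26045269e-02 -3.62469669e-03 -8.07969572e+01]
 [-9.21136558e-04 -1.97919965e-01 -9.80217751e-01  9.76997756e+02]
 [ 0.00000000e+00  0.00000000e+00  0.00000000e+00  1.00000000e+00]] None
wrist [[286.63058221   0.         319.35219158]
 [  0.         286.63058221 199.70238075]
 [  0.           0.           1.        ]] None [[ 1.74665049e-04 -9.51504357e-01 -3.07635218e-01  7.98224961e+01]
 [ 9.99999847e-01  4.65941252e-06  5.53355277e-04  8.35512918e-01]
 [-5.25086558e-04 -3.07635267e-01  9.51504213e-01 -1.25391375e+02]
 [ 0.00000000e+00  0.00000000e+00  0.00000000e+00  1.00000000e+00]]
```

View pics/side0.png

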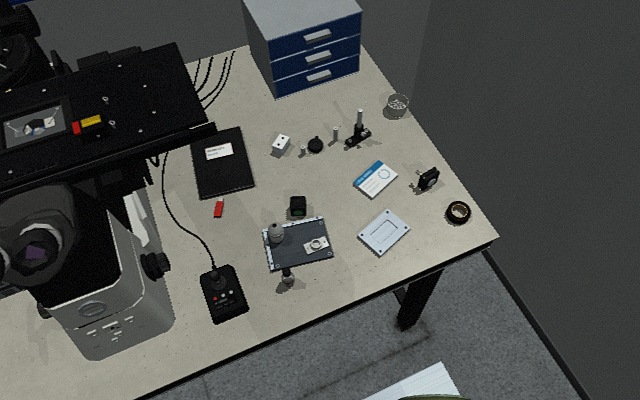

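View pics/top0.png

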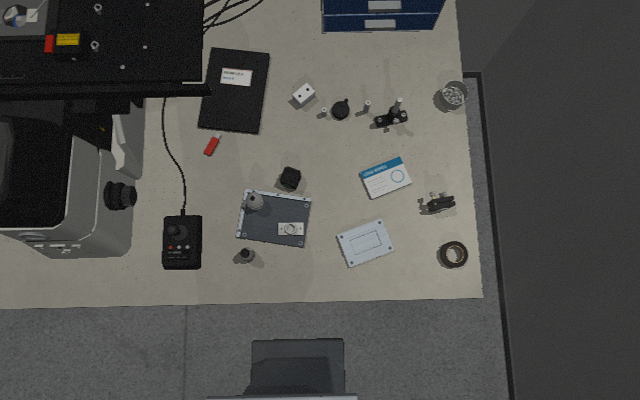

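View pics/wrist0.png

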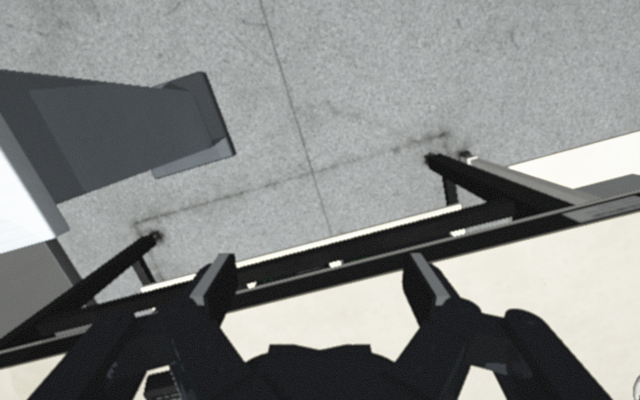

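The top view shows the locating plate at about (273,218), with the objective at (253,201) in its upper-left corner and the chamber at (291,229). The adapter is at (366,243), the booklet at (386,177), the cube at (290,178), the bottle at (247,254) and the mirror mount at (437,203). The wrist camera looks over the table edge. I'll take rough positions from the top view, then look closer with the wrist camera.

```bash
cat > h.py <<'E'
from station import env, vision
import cv2, numpy as np
from scipy.spatial.transform import Rotation as R
def pose():
    s=env.state(); T=np.eye(4); T[:3,:3]=R.from_euler('xyz',s['eef_rot'],degrees=True).as_matrix(); T[:3,3]=s['tcp_pos']; return T
def cap(n):
    P=pose(); c=vision.capture(n); T=c["T"] if n!="wrist" else P@c["mount"]
    return c["frame"],c["camera_matrix"],T
def ray(K,T,uv,z):
    uv=np.atleast_2d(np.array(uv,float)); d=np.c_[uv,np.ones(len(uv))]@np.linalg.inv(K).T@T[:3,:3].T
    o=T[:3,3]; return o+d*((z-o[2])/d[:,2])[:,None]
def proj(K,T,X):
    X=np.atleast_2d(np.array(X,float)); c=(X-T[:3,3])@T[:3,:3]; p=c@K.T; return p[:,:2]/p[:,2:]
def zoom(f,x0,y0,x1,y1,s,name): cv2.imwrite("pics/"+name,cv2.resize(f[y0:y1,x0:x1],None,fx=s,fy=s,interpolation=cv2.INTER_CUBIC))
def save(name,n,f,K,T): np.savez(name,f=f,K=K,T=T)
# tool move: from current commanded pose ~ measured pose
def move(P,target_pos,yaw=None):
    d=P[:3,:3].T@(np.array(target_pos)-P[:3,3])
    out=d/250
    if yaw is not None:
        Rt=R.from_euler('xyz',[180,0,yaw],degrees=True).as_matrix()
        rv=R.from_matrix(P[:3,:3].T@Rt).as_rotvec(degrees=True)/45
        return out.round(4),rv.round(4)
    return out.round(4)
E
python3 - <<'E'
from h import *
f=cv2.imread("pics/top0.png"); c=vision.capture("top");K,T=c["camera_matrix"],c["T"]
zoom(f,225,140,465,280,3.3,"topz.png")
for n,p,z in [("plate",(273,218),8),("obj",(253,201),40),("cham",(291,229),12),("adap",(366,243),10),("book",(386,177),9),("cube",(290,178),30),("bottle",(247,254),30),("mirror",(437,203),20)]:
    print(n,ray(K,T,p,z).round(0))
E
```

```text
plate [[523.  12.   8.]]
obj [[557.  52.  40.]]
cham [[497. -28.  12.]]
adap [[ 463. -192.   10.]]
book [[ 611. -244.    9.]]
cube [[608. -28.  30.]]
bottle [[444.  66.  30.]]
mirror [[ 547. -351.   20.]]
```

View pics/topz.png

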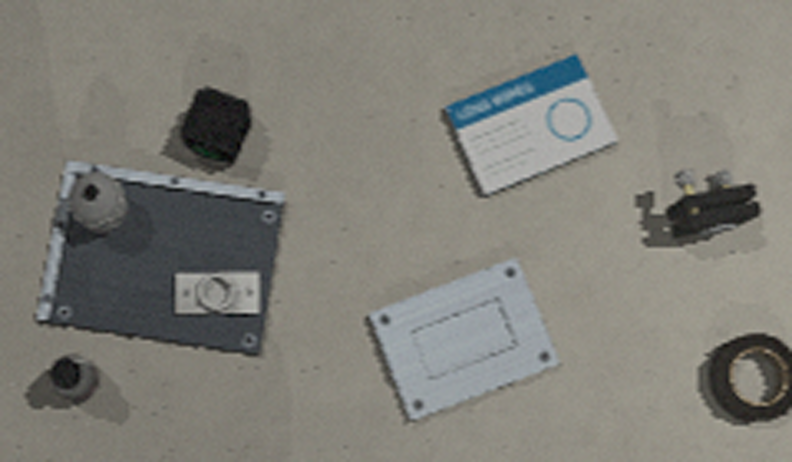

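The zoom shows the far fence running from (65,165) to (285,195), the left fence from (65,165) to (40,320), and the objective in their corner. I'll bring the wrist camera over the scene.

```bash
python3 - <<'E'
from h import *
P=pose(); print(move(P,[320,280,247],180))
E
```

```text
(array([-0.9168, -0.8655,  0.0032]), array([-0.0017, -0.0005, -0.3601]))
```

Emit:
step_arm(hand=[-1,-1,-1,-1,-1,-1,-1,-1], linear=[[-0.917,-0.866,0],[-0.917,-0.866,0],[-0.917,-0.866,0],[-0.917,-0.866,0],[-0.917,-0.866,0],[-0.917,-0.866,0],[-0.917,-0.866,0],[-0.917,-0.866,0]], angular=[[0,0,-0.36],[0,0,-0.36],[0,0,-0.36],[0,0,-0.36],[0,0,-0.36],[0,0,-0.36],[0,0,-0.36],[0,0,-0.36]])

```text
clock: 1.0
tcp_pos: [321.3, 278.3, 248.3]
eef_rot: [-180.0, 0.0, 179.7]
contact_force: [-0.3, 0.4, -0.1]
grip_width: 85.3
```

```bash
python3 - <<'E'
from h import *
P=pose(); s=env.state(); print(s['clock'],s['tcp_pos'],s['eef_rot'],move(P,[480,-60,200],180))
E
```

```text
1.0 [321.25209594 278.32158192 248.27953967] [-1.79980261e+02  2.14552321e-02  1.79722072e+02] (array([-0.6415, -1.3501,  0.1938]), array([-0.0004,  0.0005, -0.0062]))
```

Emit:
step_arm(hand=[-1,-1,-1,-1,-1,-1], linear=[[-0.5,-1,0],[-0.5,-1,0],[-0.5,-1,0],[-0.5,-1,0],[-0.5,-1,0],[-0.5,-1,0]], angular=[[0,0,0],[0,0,0],[0,0,0],[0,0,0],[0,0,0],[0,0,0]])

```text
clock: 1.6
tcp_pos: [446.5, 28.4, 248.4]
eef_rot: [-180.0, 0.1, 179.9]
contact_force: [0.1, 0.6, 0.2]
grip_width: 85.7
```

Emit:
step_arm(hand=[-1,-1,-1,-1,-1], linear=[[-0.14,-0.35,0.19],[-0.14,-0.35,0.19],[-0.14,-0.35,0.19],[-0.14,-0.35,0.19],[-0.14,-0.35,0.19]], angular=[[0,0,0],[0,0,0],[0,0,0],[0,0,0],[0,0,0]])

```text
clock: 2.1
tcp_pos: [480.2, -55.8, 201.0]
eef_rot: [180.0, 0.0, -179.9]
contact_force: [0.2, -0.4, -0.1]
grip_width: 85.6
```

```bash
python3 - <<'E'
from h import *
f,K,T=cap("wrist"); cv2.imwrite("pics/w1.png",f); save("w1.npz","",f,K,T); s=env.state(); print(s['clock'],s['tcp_pos'],s['eef_rot'],s['qvel'])
E
```

```text
2.15 [480.34001909 -55.66481948 201.41903059] [ 1.79977072e+02  4.97591873e-02 -1.79891924e+02] [ 0.34046213 -0.77796653 -0.16595317 -0.25020952 -0.14488528 -0.1451689 ]
```

View pics/w1.png

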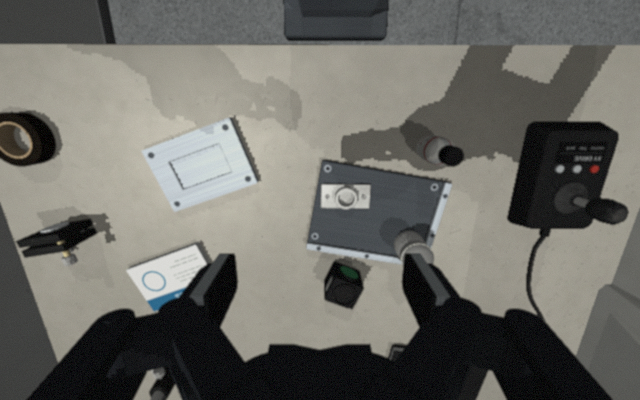

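The wrist image shows the adapter at (200,163), the plate at (378,212), the chamber at (346,197), the objective at (412,244), the cube at (343,284), the bottle at (440,150) and the booklet at (170,278). The booklet is partly hidden by a finger. Next I'll zoom in.

```bash
python3 - <<'E'
from h import *
d=np.load("w1.npz"); f=d['f']
zoom(f,290,140,480,280,4.2,"w1a.png"); zoom(f,120,100,280,220,4.5,"w1b.png")
E
```

```text
(no output)
```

View pics/w1a.png

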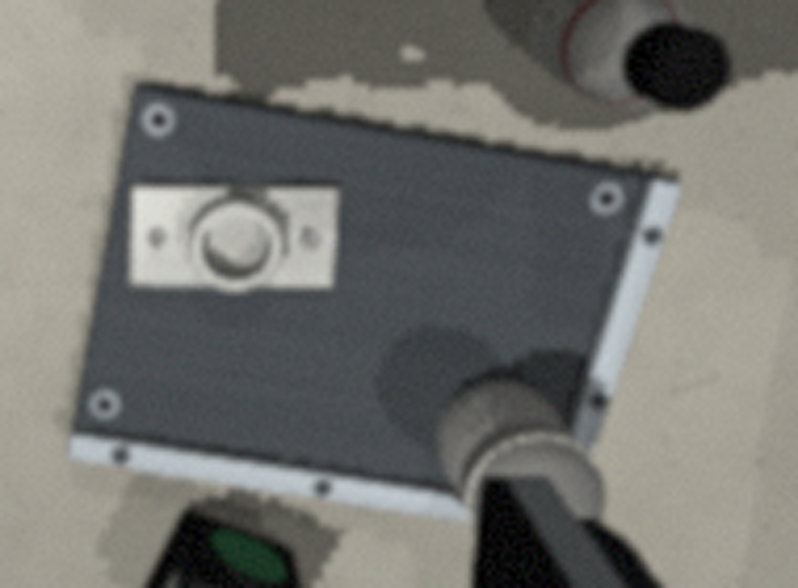

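View pics/w1b.png

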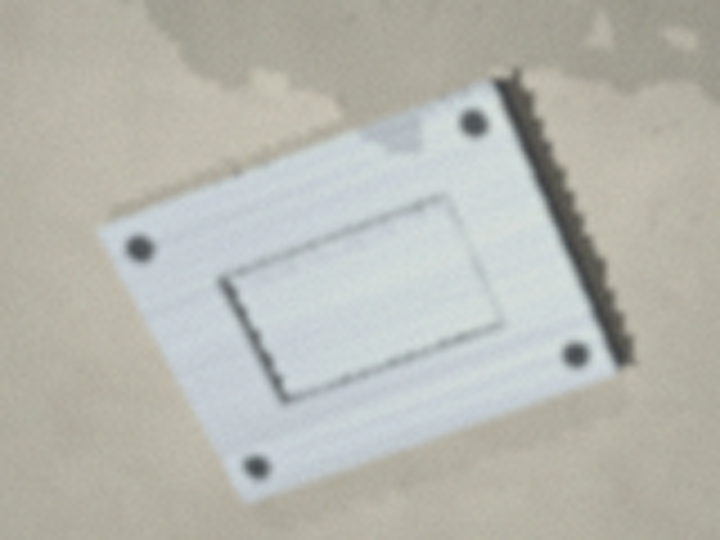

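```bash
python3 - <<'E'
from h import *
d=np.load("w1.npz"); K,T=d['K'],d['T']
def W(p,x0,y0,s,z): return ray(K,T,(np.atleast_2d(p)+.5)/s-.5+np.array([x0,y0]),z)[:,:2]
A=lambda p,z:W(p,290,140,4.2,z)
B=lambda p,z:W(p,120,100,4.5,z)
c=vision.capture("top");Kt,Tt=c["camera_matrix"],c["T"]
def C(p,z): return ray(Kt,Tt,(np.atleast_2d(p)+.5)/3.3-.5+np.array([225,140]),z)[:,:2]
pl=A([(137,85),(678,180),(72,458)],[8,13,13][0]); pl[1:]=A([(678,180),(72,458)],13)
print("plate corners NR,NL,FR wrist",pl.round(1).tolist())
v=pl[1]-pl[0];print("len near",np.hypot(*v),"yaw",np.degrees(np.arctan2(-v[0],v[1])))
v=pl[2]-pl[0];print("len right",np.hypot(*v),"yaw",np.degrees(np.arctan2(v[1],v[0])))
pt=np.r_[C([(258,354)],8),C([(40,320),(65,163),(285,193)],13)]
print("top NR NL FL FR",pt.round(1).tolist(),pt.mean(0))
print("wrist centre", (pl[1]+pl[2])/2, "top", (pt[1]+pt[3])/2)
ch=A([(130,187),(339,187),(336,287),(129,287)],12); print("chamber",ch.round(1).tolist(),ch.mean(0)); ch=A([(130,187),(339,187),(336,287),(129,287)],12)
r=A([(237,240)],21);print("ring",r, "top", C([(217,293)],21), C([(175,273),(260,271),(260,313),(175,315)],12).mean(0))
v=ch[1]-ch[0];w=ch[3]-ch[0];print(np.hypot(*v),np.hypot(*w),np.degrees(np.arctan2(-v[0],v[1])))
ad=B([(98,230),(497,80),(622,372),(245,500)],10);print("adapter",ad.round(1).tolist(),ad.mean(0)); 
for i in range(4): v=ad[(i+1)%4]-ad[i];print(np.hypot(*v),np.degrees(np.arctan2(v[1],v[0])))
rc=B([(222,278),(443,196),(502,323),(285,401)],10);print("recess",rc.mean(0))
at=C([(370,317),(515,262),(560,366),(410,420)],10);print("adapter top",at.round(1).tolist(),at.mean(0))
bt=C([(445,108),(577,55),(619,142),(487,194)],9);print("booklet",bt.round(1).tolist(),bt.mean(0))
for i in range(4): v=bt[(i+1)%4]-bt[i];print(np.hypot(*v),np.degrees(np.arctan2(v[1],v[0])))
# objective top rim circle: apparent tip in top view at (92,190) z=70
print("obj tip", C([(92,190)],70), A([(536,490)],40))
E
```

```text
plate corners NR,NL,FR wrist [[456.9, -51.2], [481.5, 94.2], [564.7, -69.6]]
len near 147.44872208000956 yaw -9.61100709249112
len right 109.35393302299 yaw -9.684480811210982
top NR NL FL FR [[457.8, -53.1], [483.2, 90.9], [589.5, 75.3], [565.3, -73.3]] [523.97581041   9.94845779]
wrist centre [523.09429233  12.30474824] top [524.27883029   8.79685938]
chamber [[483.9, -53.0], [483.8, 3.4], [512.4, 4.2], [512.5, -53.2]] [498.14425067 -24.65429946]
ring [[496.00181211 -24.57299686]] top [[497.49776641 -27.12259735]] [498.68969553 -26.9540345 ]
56.39931736864672 28.621919702682867 0.05765711354710183
adapter [[446.7, -249.9], [411.3, -149.2], [482.3, -124.4], [516.8, -224.9]] [ 464.262176   -187.10362766]
106.70484073236541 109.34666474194056
75.18665248035177 19.32353370036399
106.30364142145706 -71.04986737922083
74.45188325292145 -160.36598408197526
recess [ 464.11395236 -187.6287483 ]
adapter top [[480.5, -128.1], [515.2, -226.5], [445.2, -252.7], [412.2, -152.2]] [ 463.27352517 -189.88558478]
booklet [[623.0, -184.2], [658.6, -277.0], [596.3, -301.9], [562.3, -210.1]] [ 610.07338411 -243.32405826]
99.37363983592289 -68.98528833389285
67.10068058265253 -158.19300333608714
97.90799916181756 110.35983129029214
66.01885282097967 23.09794869966919
obj tip [[558.81777593  48.78488058]] [[559.99343923  55.57142212]]
```

The two cameras agree to within about 2.5 mm, and the sizes fit (chamber 56.4x28.6, adapter 106.5x75, plate yaw about -9.6°). I'll look straight down over the objective.

Emit:
step_arm(hand=[-1,-1,-1,-1,-1,-1], linear=[[-0.308,0.43,0.2],[-0.308,0.43,0.2],[-0.308,0.43,0.2],[-0.308,0.43,0.2],[-0.308,0.43,0.2],[-0.308,0.43,0.2]], angular=[[0,0,0],[0,0,0],[0,0,0],[0,0,0],[0,0,0],[0,0,0]])

```text
clock: 2.8
tcp_pos: [557.0, 50.4, 151.8]
eef_rot: [-180.0, 0.1, -180.0]
contact_force: [0.2, 0.6, -0.0]
grip_width: 85.5
```

```bash
python3 - <<'E'
from h import *
f,K,T=cap("wrist"); cv2.imwrite("pics/w2.png",f); save("w2.npz","",f,K,T); s=env.state(); print(s['clock'],s['tcp_pos'],s['eef_rot'])
E
```

```text
2.85 [557.10023198  49.98770941 151.95512654] [-1.79977378e+02  9.27652214e-02  1.79990482e+02]
```

View pics/w2.png

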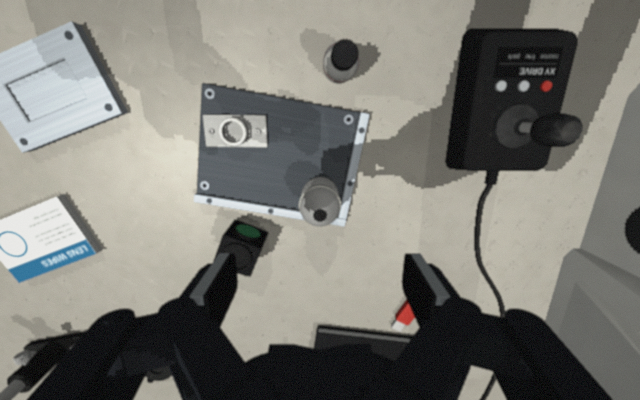

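```bash
python3 - <<'E'
from h import *
d=np.load("w2.npz"); f=d['f']
zoom(f,190,75,390,235,4,"w2a.png"); zoom(f,190,180,390,300,4,"w2b.png")
E
```

```text
(no output)
```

View pics/w2a.png

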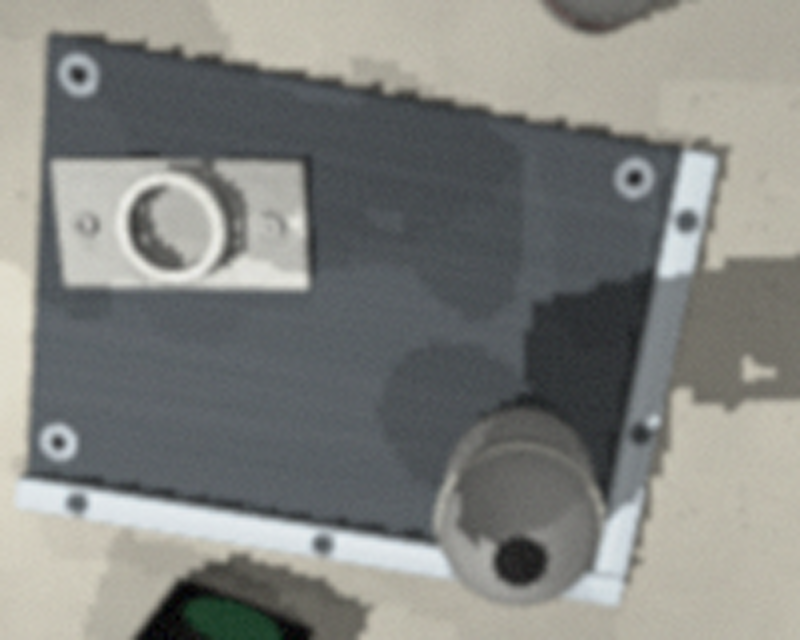

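View pics/w2b.png

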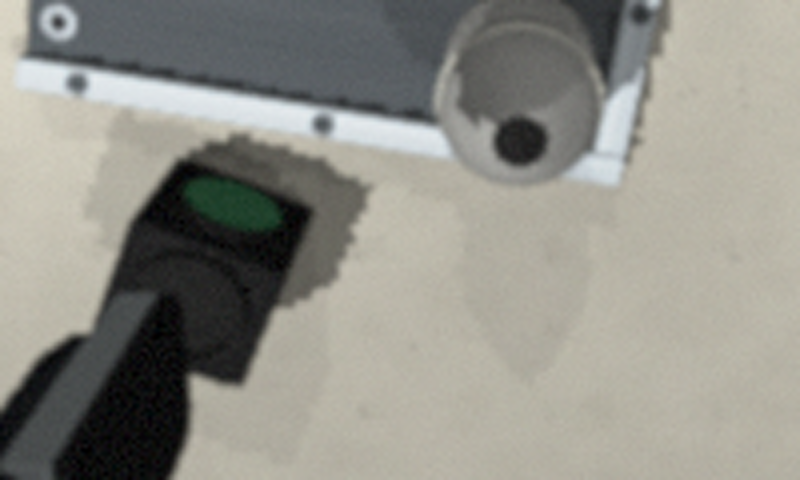

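```bash
python3 - <<'E'
from h import *
d=np.load("w2.npz"); K,T=d['K'],d['T']
A=lambda p,z:ray(K,T,(np.atleast_2d(p)+.5)/4-.5+np.array([190,75]),z)[:,:2]
print("obj tip",A([(521,560)],70))
# widest rim silhouette left/right
print("rim L/R z=45",A([(436,505),(604,505)],45))
pl=np.r_[A([(48,35)],8),A([(718,148),(622,605),(17,505)],13)]
print("plate NR NL FL FR",pl.round(1).tolist(), ((pl[1]+pl[3])/2).round(1))
for i in range(4): v=pl[(i+1)%4]-pl[i];print(np.hypot(*v).round(1),np.degrees(np.arctan2(v[1],v[0])).round(1))
ch=A([(50,160),(308,157),(309,292),(65,288)],12);print("chamber",ch.round(1).tolist(),ch.mean(0))
for i in range(4): v=ch[(i+1)%4]-ch[i];print(np.hypot(*v).round(1),np.degrees(np.arctan2(v[1],v[0])).round(1))
print("ring",A([(171,226)],21))
E
```

```text
obj tip [[556.70914032  51.98319306]]
rim L/R z=45 [[553.77372741  33.91160176]
 [553.74029882  69.71716662]]
plate NR NL FL FR [[458.2, -51.2], [481.5, 95.4], [590.6, 77.4], [564.4, -70.1]] [522.9  12.6]
148.4 81.0
110.5 -9.4
149.8 -100.1
107.9 169.9
chamber [[484.2, -52.4], [483.5, 4.8], [513.2, 3.4], [512.3, -52.5]] [498.30511992 -24.20533888]
57.2 90.7
29.7 -2.8
55.9 -90.9
28.1 179.8
ring [[497.72533708 -24.28052984]]
```

The objective tip is at (521,560) in the 4x crop, which gives (556.7, 52.0) with a rim width of 35.8 mm, matching the 36 mm given. The plate measures 150x110. I'll descend and grip.

Emit:
step_arm(hand=[-1,-1,-1,-1,-1], linear=[[0,0.008,0.18],[0,0.008,0.34],[0,0.008,0.44],[0,0.008,0.484],[0,0.008,0.484]], angular=[[0,0,0],[0,0,0],[0,0,0],[0,0,0],[0,0,0]])

```text
clock: 3.35
tcp_pos: [556.0, 51.6, 29.0]
eef_rot: [180.0, -0.1, 179.9]
contact_force: [1.1, 0.5, 0.2]
grip_width: 85.3
```

Emit:
step_arm(hand=[0,0.3,0.5,1,1,1,1,1,1,1], linear=[[0,0,0],[0,0,0],[0,0,0],[0,0,0],[0,0,0],[0,0,0],[0,0,0],[0,0,0],[0,0,0],[0,0,0]], angular=[[0,0,0],[0,0,0],[0,0,0],[0,0,0],[0,0,0],[0,0,0],[0,0,0],[0,0,0],[0,0,0],[0,0,0]])

```text
clock: 4.35
tcp_pos: [558.5, 52.1, 31.5]
eef_rot: [-180.0, 0.2, -180.0]
contact_force: [-1.0, -0.3, 6.7]
grip_width: 32.8
```

```bash
python3 - <<'E'
from h import *
f,K,T=cap("wrist"); cv2.imwrite("pics/w3.png",f); s=env.state(); print(s['clock'],s['tcp_pos'],s['eef_rot'],s['contact_force'],s['grip_width'])
E
```

```text
4.4 [558.45842658  52.09061764  31.47909896] [-1.79969645e+02  1.50127882e-01 -1.79987017e+02] [-1.49774139 -1.2657875   5.7725992 ] 32.41895377202835
```

View pics/w3.png

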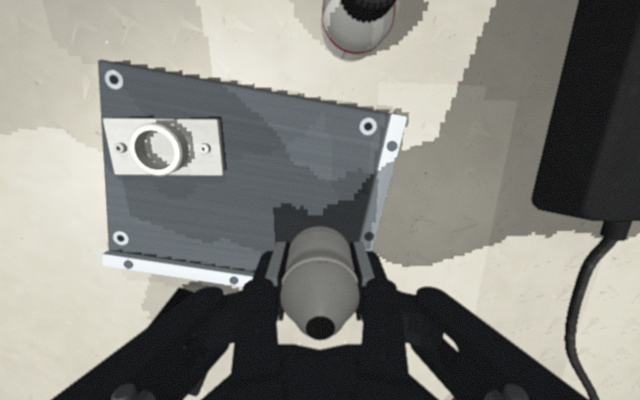

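The grip is at 32.4 mm, with the objective between the pads (tip at (320,328)). I'll lift.

Emit:
step_arm(hand=[1,1,1,1,1], linear=[[0,0,-0.04],[0,0,-0.2],[0,0,-0.36],[0,0,-0.44],[0,0,-0.44]], angular=[[0,0,0],[0,0,0],[0,0,0],[0,0,0],[0,0,0]])

```text
clock: 4.9
tcp_pos: [560.1, 52.3, 144.1]
eef_rot: [-180.0, 0.5, -180.0]
contact_force: [0.7, 0.9, -2.0]
grip_width: 32.6
```

```bash
python3 - <<'E'
from h import *
f,K,T=cap("wrist"); cv2.imwrite("pics/w4.png",f); s=env.state(); print(s['clock'],s['tcp_pos'],s['eef_rot'],s['contact_force'],s['grip_width']); print(move(pose(),[610,-244,142],180))
f,K,T=cap("side"); zoom(f,230,170,450,330,3.5,"s4.png")
E
```

```text
4.95 [558.18303523  52.34690483 141.43090062] [-179.99333938    0.20889502 -179.99549095] [-0.40146565 -0.13407917 -2.17965669] 32.75642986136318
(array([-0.2072, -1.1854, -0.0014]), array([-0.0001,  0.0046,  0.0001]))
```

View pics/w4.png

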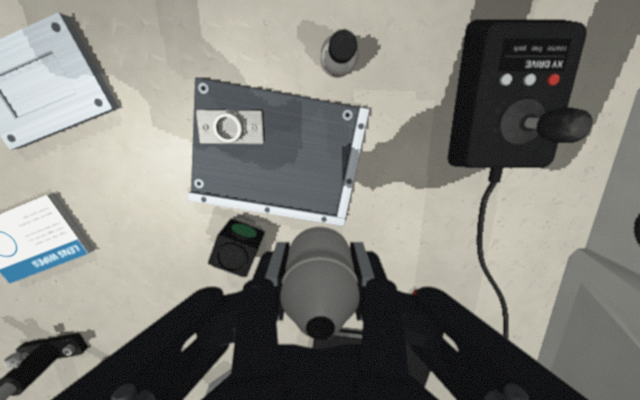

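View pics/s4.png

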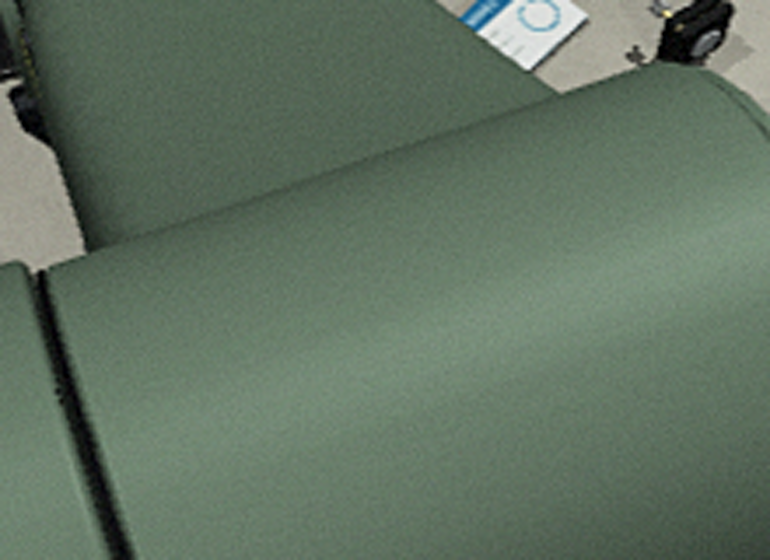

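The objective is lifted (tip at (320,327)), and the booklet is visible at lower left. I'll carry it to the booklet.

Emit:
step_arm(hand=[1,1,1,1,1,1], linear=[[-0.03,-0.15,0],[-0.07,-0.35,0],[-0.11,-0.55,0],[-0.15,-0.75,0],[-0.18,-0.92,0],[-0.2,-1,0]], angular=[[0,0,0],[0,0,0],[0,0,0],[0,0,0],[0,0,0],[0,0,0]])

```text
clock: 5.6
tcp_pos: [605.7, -201.4, 136.7]
eef_rot: [180.0, -0.2, 179.8]
contact_force: [-0.2, -0.1, -2.2]
grip_width: 32.0
```

Emit:
step_arm(hand=[1,1,1,1,1,1], linear=[[0,-0.1,0],[-0.01,-0.185,0],[-0.01,-0.185,0.16],[-0.01,-0.185,0.28],[-0.01,-0.185,0.36],[-0.01,-0.185,0.36]], angular=[[0,0,0],[0,0,0],[0,0,0],[0,0,0],[0,0,0],[0,0,0]])

```text
clock: 6.2
tcp_pos: [605.6, -241.2, 43.8]
eef_rot: [179.6, -0.6, -180.0]
contact_force: [-0.9, -0.1, -1.6]
grip_width: 32.9
```

```bash
python3 - <<'E'
from h import *
f,K,T=cap("wrist"); cv2.imwrite("pics/w5.png",f); s=env.state(); print(s['clock'],s['tcp_pos'],s['eef_rot'],s['contact_force'],s['grip_width'])
E
```

```text
6.25 [ 607.43580178 -242.16212642   46.45012861] [ 179.78788526   -0.34924813 -179.96632742] [-0.1331811  -0.25554313 -1.74036012] 32.67864899551294
```

View pics/w5.png

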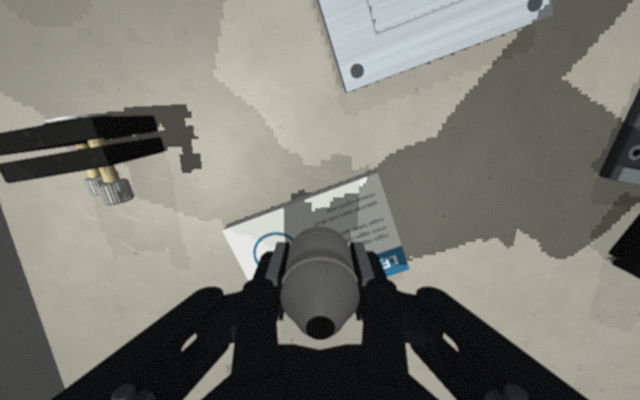

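The objective is above the middle of the booklet, whose near edge runs from (225,228) to (380,172). I'll lower it gently.

Emit:
step_arm(hand=[1,1,1,1,1], linear=[[0,0,0.02],[0,0,0.035],[0,0,0.046],[0,0,0.05],[0,0,0.05]], angular=[[0,0,0],[0,0,0],[0,0,0],[0,0,0],[0,0,0]])

```text
clock: 6.75
tcp_pos: [609.8, -244.0, 37.6]
eef_rot: [-180.0, 0.0, 180.0]
contact_force: [-0.1, -0.2, -1.5]
grip_width: 33.1
```

```bash
python3 - <<'E'
from h import *
s=env.state(); print(s['clock'],s['tcp_pos'],s['eef_rot'],s['contact_force'],s['grip_width'])
E
```

```text
6.75 [ 609.77641287 -244.03237207   37.59780475] [-1.79988703e+02  2.02331024e-02  1.79996919e+02] [-0.05652087 -0.2402036  -1.54852849] 33.066408193464675
```

Emit:
step_arm(hand=[1,1,1,1,1], linear=[[0,0,0.008],[0,0,0.014],[0,0,0.018],[0,0,0.02],[0,0,0.02]], angular=[[0,0,0],[0,0,0],[0,0,0],[0,0,0],[0,0,0]])

```text
clock: 7.25
tcp_pos: [609.6, -244.0, 32.6]
eef_rot: [180.0, -0.0, 180.0]
contact_force: [-1.1, 0.2, 0.3]
grip_width: 32.7
```

It is touching down (Fz went from -1.5 to +0.3). I'll release and rise.

Emit:
step_arm(hand=[-0.1,-0.3,-0.6,-1,-1,-1,-1,-1], linear=[[0,0,0],[0,0,0],[0,0,0],[0,0,0],[0,0,0],[0,0,0],[0,0,-0.1],[0,0,-0.2]], angular=[[0,0,0],[0,0,0],[0,0,0],[0,0,0],[0,0,0],[0,0,0],[0,0,0],[0,0,0]])

```text
clock: 8.05
tcp_pos: [608.6, -243.4, 81.4]
eef_rot: [179.9, -0.2, 180.0]
contact_force: [-0.4, -1.6, 0.3]
grip_width: 84.9
```

Emit:
step_arm(hand=[-1,-1,-1,-1], linear=[[0,0,-0.2],[0,0,-0.4],[0,0,-0.5],[0,0,-0.5]], angular=[[0,0,0],[0,0,0],[0,0,0],[0,0,0]])

```text
clock: 8.45
tcp_pos: [612.9, -245.7, 214.4]
eef_rot: [-179.6, 0.6, -180.0]
contact_force: [0.8, -0.3, 0.4]
grip_width: 85.3
```

```bash
python3 - <<'E'
from h import *
f,K,T=cap("wrist"); cv2.imwrite("pics/w6.png",f); s=env.state(); print(s['clock'],s['tcp_pos'],s['eef_rot'],s['contact_force'],s['grip_width'])
print(ray(K,T,[(320,215)],71))
E
```

```text
8.5 [ 611.24157014 -244.83510443  210.81183039] [-179.81475168    0.32824013  179.99787564] [-0.67582303  0.14757019  0.0634826 ] 85.02452729928433
[[ 638.10393315 -244.73600982   71.        ]]
```

View pics/w6.png

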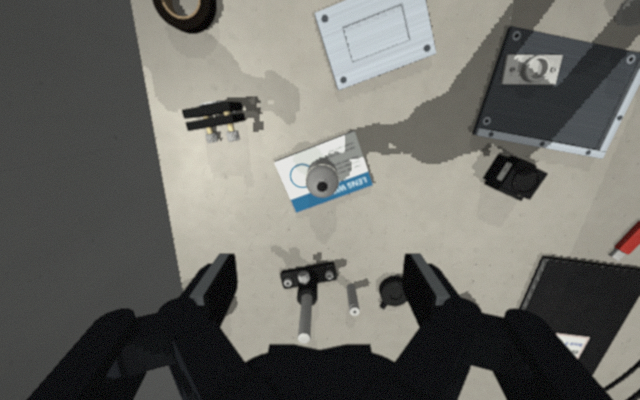

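The objective stands upright on the booklet, with its tip at (321,186). Next, over to the chamber.

Emit:
step_arm(hand=[-1,-1,-1,-1,-1,-1,-1,-1], linear=[[0.1,0.2,0],[0.2,0.4,0.06],[0.3,0.6,0.12],[0.4,0.78,0.18],[0.452,0.88,0.24],[0.452,0.88,0.24],[0.452,0.88,0.24],[0.452,0.88,0.24]], angular=[[0,0,0],[0,0,0],[0,0,0],[0,0,0],[0,0,0],[0,0,0],[0,0,0],[0,0,0]])

```text
clock: 9.3
tcp_pos: [497.2, -24.6, 147.0]
eef_rot: [-180.0, 0.0, 180.0]
contact_force: [-0.4, 0.0, 0.3]
grip_width: 85.4
```

```bash
python3 - <<'E'
from h import *
f,K,T=cap("wrist"); cv2.imwrite("pics/w7.png",f); save("w7.npz","",f,K,T); s=env.state(); print(s['clock'],s['tcp_pos'],s['eef_rot'],s['contact_force'],s['grip_width'])
zoom(f,220,120,420,270,4,"w7a.png")
E
```

```text
9.35 [497.83612733 -25.09051895 147.59241797] [-1.79958626e+02  7.26038421e-02  1.79945711e+02] [ 0.17169128 -0.82434187  0.26606358] 85.91750722228859
```

View pics/w7a.png

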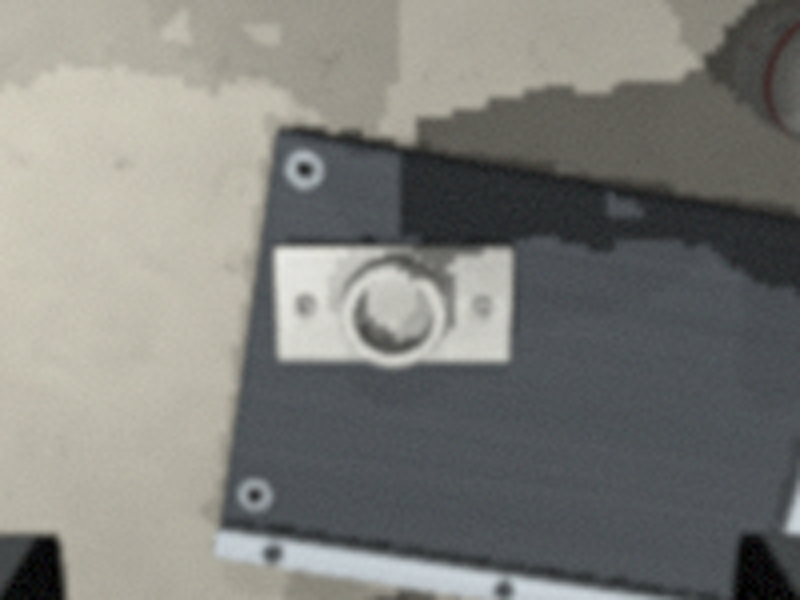

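View pics/w7.png

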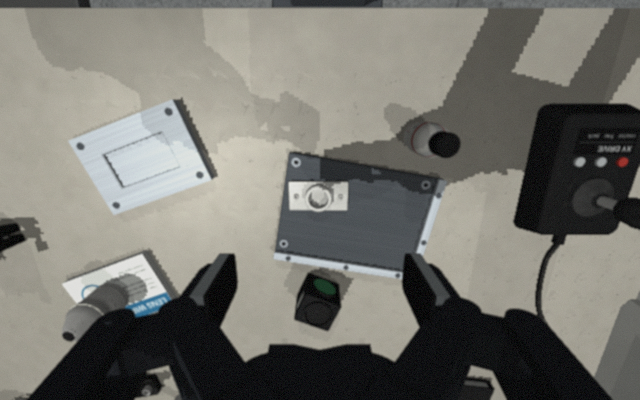

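```bash
python3 - <<'E'
from h import *
d=np.load("w7.npz"); K,T=d['K'],d['T']
A=lambda p,z:ray(K,T,(np.atleast_2d(p)+.5)/4-.5+np.array([220,120]),z)[:,:2]
ch=A([(275,247),(513,247),(511,361),(277,361)],12);print("chamber",ch.round(1).tolist(),ch.mean(0))
for i in range(4): v=ch[(i+1)%4]-ch[i];print(np.hypot(*v).round(1),np.degrees(np.arctan2(v[1],v[0])).round(1))
print("ring",A([(396,314)],21), "screwholes mid",A([(306,306),(482,306)],12))
B=lambda p,z:ray(K,T,p,z)[:,:2]
print("adapter",B([(68,140),(181,98),(215,178),(115,214)],10).mean(0))
print("plate NR,FR",A([(278,128)],8),A([(216,553)],13))
E
```

```text
chamber [[483.9, -52.4], [483.9, 3.2], [512.2, 3.6], [512.2, -52.9]] [498.03071546 -24.63373337]
55.7 90.0
28.4 0.8
56.5 -90.0
28.4 179.1
ring [[497.43914181 -24.13774694]] screwholes mid [[498.30250457 -45.55709553]
 [498.29996221  -3.71136798]]
adapter [ 463.64764171 -184.42211812]
plate NR,FR [[456.70290094 -51.26857592]] [[563.80244355 -70.01358444]]
```

The chamber is at (498.0, -24.6) at yaw 0.0° (edges 56x28.4), and the gripper is already above it. I'll descend and close on the ring.

Emit:
step_arm(hand=[-0.5,0,0.1,0.1,0.1,0.1,0.1], linear=[[0,0.002,0.16],[0,0.002,0.3],[0,0.002,0.4],[0,0.002,0.44],[0,0.002,0.455],[0,0.002,0.462],[0,0.002,0.462]], angular=[[0,0,0],[0,0,0],[0,0,0],[0,0,0],[0,0,0],[0,0,0],[0,0,0]])

```text
clock: 10.05
tcp_pos: [498.1, -24.1, 33.0]
eef_rot: [-180.0, 0.2, 180.0]
contact_force: [0.3, 0.5, 0.2]
grip_width: 38.6
```

```bash
python3 - <<'E'
from h import *
f,K,T=cap("wrist"); cv2.imwrite("pics/w8.png",f); s=env.state(); print(s['clock'],s['tcp_pos'],s['eef_rot'],s['contact_force'],s['grip_width'])
E
```

```text
10.1 [498.1162593  -23.9419123   33.14211044] [-1.79961936e+02  1.66506343e-01  1.79982789e+02] [0.45623049 0.63097818 0.1923259 ] 38.33565600811046
```

View pics/w8.png

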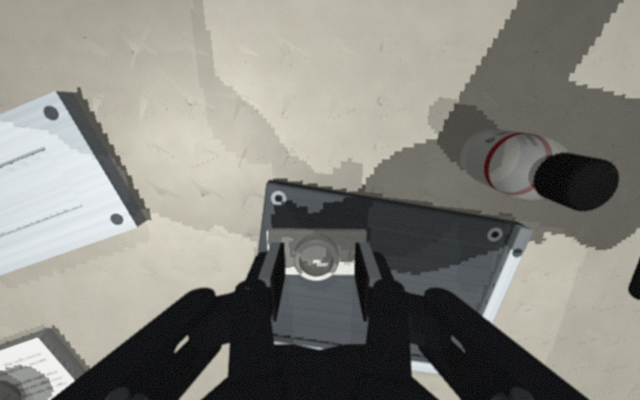

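The ring is centred between the pads at (318,258). To be sure of not lifting it, I won't grip. I'll cage the ring loosely (about 1 mm of play), turn the jaws to the plate's y, and push.

Emit:
step_arm(hand=[0.3,0.38,0.38,0.38,0.38,0.38], linear=[[0,0,0.006],[0,0,0.006],[0,0,0.006],[0,0,0.006],[0,0,0.006],[0,0,0.006]], angular=[[0,0,0],[0,0,0],[0,0,0.1],[0,0,0.213],[0,0,0.213],[0,0,0.213]])

```text
clock: 10.7
tcp_pos: [496.8, -23.4, 30.5]
eef_rot: [-180.0, 0.0, 170.5]
contact_force: [-0.9, 0.1, 0.6]
grip_width: 26.5
```

```bash
python3 - <<'E'
from h import *
f,K,T=cap("wrist"); cv2.imwrite("pics/w9.png",f);zoom(f,220,150,420,300,4,"w9a.png"); s=env.state(); print(s['clock'],s['tcp_pos'],s['eef_rot'],s['contact_force'],s['grip_width'])
E
```

```text
10.75 [496.74330874 -23.40833272  30.45117954] [1.79999276e+02 1.59161121e-02 1.70505446e+02] [-0.24862612 -0.06745115 -0.61575466] 26.408148586246615
```

View pics/w9a.png

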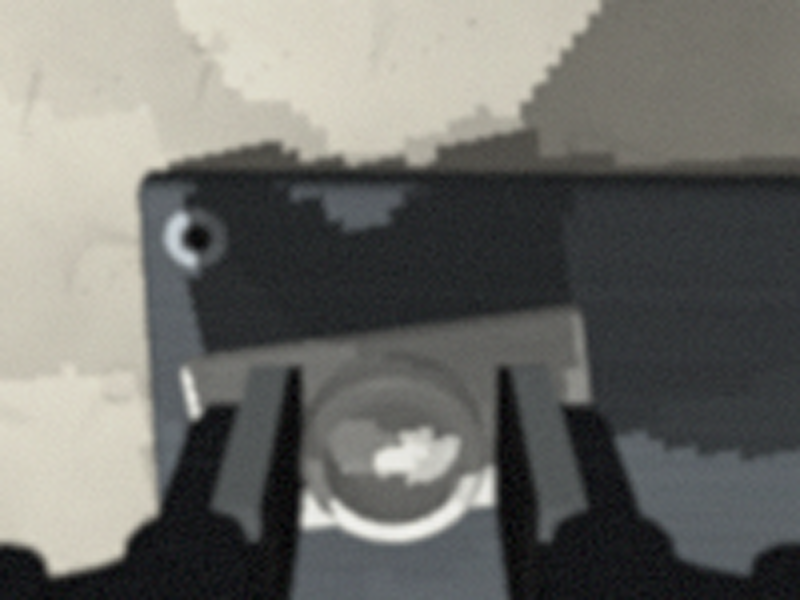

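The jaws are aligned with the plate, whose near edge lies level in the image. The ring is caged with even gaps, so I'll push it along +y.

Emit:
step_arm(hand=[0.38,0.38,0.38,0.38,0.38,0.38,0.38,0.38,0.38,0.38], linear=[[0,0.01,0],[0,0.03,0],[0,0.05,0],[0,0.07,0],[0,0.09,0],[0,0.11,0],[0,0.13,0],[0,0.15,0],[0,0.17,0],[0,0.19,0]], angular=[[0,0,0],[0,0,0],[0,0,0],[0,0,0],[0,0,0],[0,0,0],[0,0,0],[0,0,0],[0,0,0],[0,0,0]])

```text
clock: 11.75
tcp_pos: [504.6, 23.8, 30.3]
eef_rot: [-180.0, -0.0, 170.4]
contact_force: [-0.6, -0.6, 0.7]
grip_width: 26.4
```

Emit:
step_arm(hand=[0.38,0.38,0.38,0.38,0.38,0.38,0.38], linear=[[0,0.02,0],[0,0.04,0],[0,0.06,0],[0,0.08,0],[0,0.095,0],[0,0.1,0],[0,0.1,0]], angular=[[0,0,0],[0,0,0],[0,0,0],[0,0,0],[0,0,0],[0,0,0],[0,0,0]])

```text
clock: 12.45
tcp_pos: [508.7, 48.3, 30.2]
eef_rot: [180.0, -0.0, 170.4]
contact_force: [0.1, 0.1, -0.6]
grip_width: 26.3
```

```bash
python3 - <<'E'
from h import *
f,K,T=cap("wrist"); cv2.imwrite("pics/w10.png",f); s=env.state(); print(s['clock'],s['tcp_pos'],s['eef_rot'],s['contact_force'],s['grip_width'])
E
```

```text
12.5 [508.65144044  48.23658588  30.16607505] [ 1.79985693e+02 -1.42921622e-02  1.70415783e+02] [ 1.06674257  0.04237603 -0.3498353 ] 26.390362316797138
```

View pics/w10.png

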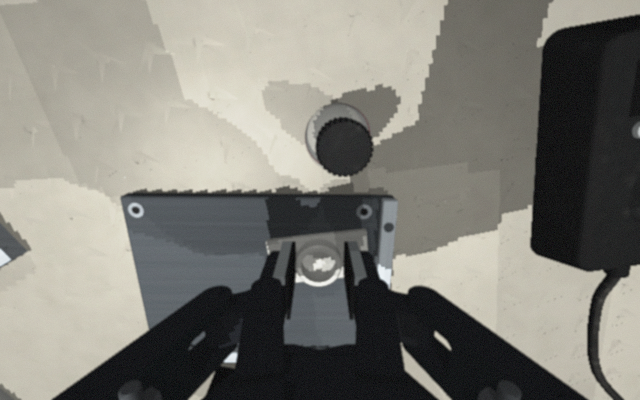

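The chamber's left end is now a few mm short of the left fence. I'll turn the jaws 90° round the ring, slightly more open and 1.5 mm higher, so I can push toward the far fence.

Emit:
step_arm(hand=[0.28,0.28,0.28,0.28,0.28,0.28,0.28], linear=[[0,0,-0.006],[0,0,-0.006],[0,0,-0.006],[0,0,-0.006],[0,0,-0.006],[0,0,-0.006],[0,0,-0.006]], angular=[[0,0,0.15],[0,0,0.32],[0,0,0.5],[0,0,0.68],[0,0,0.86],[0,0,1],[0,0,1]])

```text
clock: 13.2
tcp_pos: [508.6, 47.9, 31.7]
eef_rot: [-180.0, -0.0, 125.4]
contact_force: [0.3, -0.5, 0.1]
grip_width: 30.9
```

Emit:
step_arm(hand=[0.28,0.28,0.28,0.28,0.28,0.28,0.28,0.28], linear=[[0,0,0],[0,0,0],[0,0,0],[0,0,0],[0,0,0],[0,0,0],[0,0,0],[0,0,0]], angular=[[0,0,0.15],[0,0,0.32],[0,0,0.5],[0,0,0.68],[0,0,0.86],[0,0,1],[0,0,1],[0,0,1]])

```text
clock: 14.0
tcp_pos: [508.7, 48.0, 31.7]
eef_rot: [-180.0, -0.0, 80.6]
contact_force: [-0.0, -0.2, -0.4]
grip_width: 30.8
```

```bash
python3 - <<'E'
from h import *
f,K,T=cap("wrist"); cv2.imwrite("pics/w11.png",f); s=env.state(); print(s['clock'],s['tcp_pos'],s['eef_rot'],s['contact_force'],s['grip_width'])
E
```

```text
14.05 [508.72286992  47.98322602  31.76263214] [-1.79995820e+02 -2.40881066e-03  8.05756273e+01] [-0.52945289  0.09630102  0.05220019] 30.75353592252692
```

View pics/w11.png

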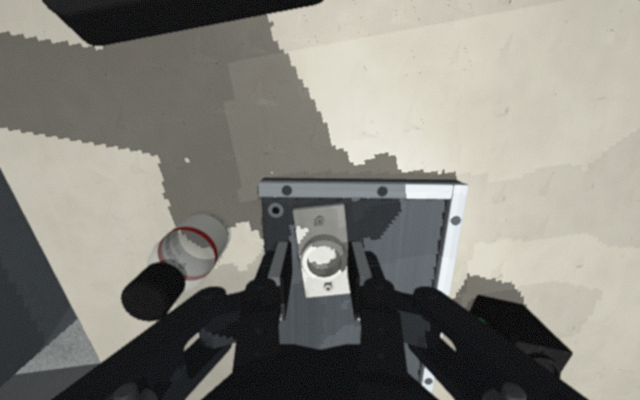

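The left fence is at the top, the far fence at right (x≈450), and the chamber is at (320,255), its upper end just short of the left fence. I'll push +x, stopping short of contact.

Emit:
step_arm(hand=[0.36,0.36,0.36,0.36,0.36,0.36,0.36,0.36,0.36,0.36], linear=[[0,0.005,0],[0,0.02,0],[0,0.04,0],[0,0.06,0],[0,0.08,0],[0,0.1,0],[0,0.12,0],[0,0.14,0],[0,0.155,0],[0,0.16,0]], angular=[[0,0,0],[0,0,0],[0,0,0],[0,0,0],[0,0,0],[0,0,0],[0,0,0],[0,0,0],[0,0,0],[0,0,0]])

```text
clock: 15.05
tcp_pos: [548.8, 41.2, 31.8]
eef_rot: [180.0, -0.0, 80.4]
contact_force: [-0.8, 0.4, -0.3]
grip_width: 27.5
```

```bash
python3 - <<'E'
from h import *
f,K,T=cap("wrist"); cv2.imwrite("pics/w12.png",f); zoom(f,200,160,400,310,4,"w12a.png");s=env.state(); print(s['clock'],s['tcp_pos'],s['eef_rot'],s['contact_force'],s['grip_width'])
E
```

```text
15.1 [548.7009055   41.2359996   31.83048145] [ 1.79976839e+02 -1.84565001e-03  8.04080373e+01] [-0.35430297  0.17520839  0.46876638] 27.494010358728023
```

View pics/w12a.png

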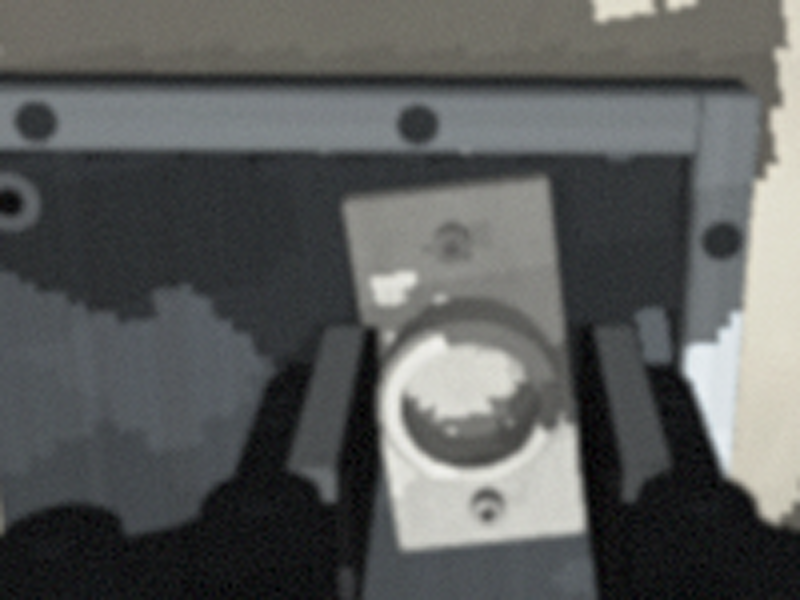

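The chamber is still turned by about 8°. It is roughly 15 mm from the far fence and 3.5 mm from the left fence. I'll carry on in smaller steps.

Emit:
step_arm(hand=[0.36,0.36,0.36,0.36,0.36,0.36], linear=[[0,0.012,0],[0,0.024,0],[0,0.036,0],[0,0.048,0],[0,0.055,0],[0,0.055,0]], angular=[[0,0,0],[0,0,0],[0,0,0],[0,0,0],[0,0,0],[0,0,0]])

```text
clock: 15.7
tcp_pos: [562.0, 39.1, 31.8]
eef_rot: [180.0, -0.0, 80.4]
contact_force: [0.3, 0.1, 0.1]
grip_width: 27.2
```

```bash
python3 - <<'E'
from h import *
f,K,T=cap("wrist"); cv2.imwrite("pics/w13.png",f); zoom(f,200,160,400,310,4,"w13a.png");s=env.state(); print(s['clock'],s['tcp_pos'],s['eef_rot'],s['contact_force'],s['grip_width'])
E
```

```text
15.75 [562.00103393  39.03304179  31.81293588] [1.79977762e+02 1.97241769e-03 8.04157283e+01] [ 0.28578605 -1.02555876 -0.80646477] 27.30477756039126
```

View pics/w13a.png

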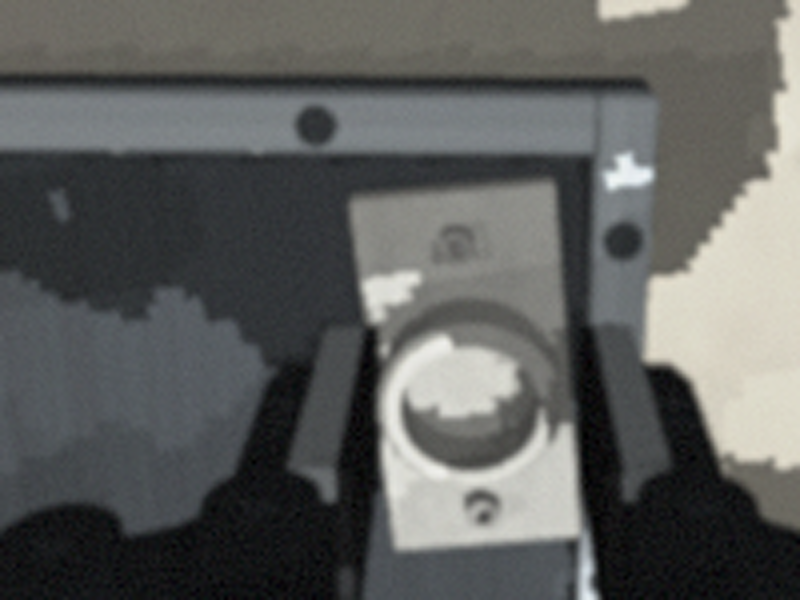

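The lower right corner now touches the far fence and the chamber has begun to square up, with a 5 mm gap left at its upper end. I'll push a little more.

Emit:
step_arm(hand=[0.36,0.36,0.36,0.36,0.36,0.36], linear=[[0,0.003,0],[0,0.006,0],[0,0.009,0],[0,0.012,0],[0,0.012,0],[0,0.012,0]], angular=[[0,0,0],[0,0,0],[0,0,0],[0,0,0],[0,0,0],[0,0,0]])

```text
clock: 16.35
tcp_pos: [564.7, 38.7, 31.7]
eef_rot: [-180.0, -0.0, 80.4]
contact_force: [-1.7, 2.6, -0.4]
grip_width: 27.2
```

```bash
python3 - <<'E'
from h import *
f,K,T=cap("wrist"); cv2.imwrite("pics/w14.png",f); zoom(f,200,160,400,310,4,"w14a.png");s=env.state(); print(s['clock'],s['tcp_pos'],s['eef_rot'],s['contact_force'],s['grip_width'])
E
```

```text
16.4 [564.6353277   38.69687532  31.64301608] [-1.79990294e+02 -1.00578614e-02  8.04127790e+01] [-1.20620774  1.54852824  0.32790503] 27.712963847723394
```

View pics/w14a.png

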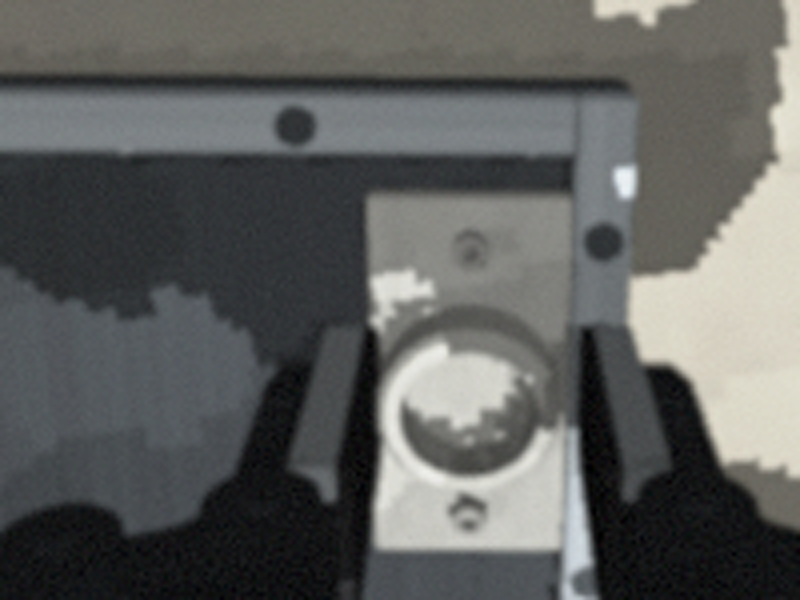

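The chamber is flush with the far fence, its right edge along the fence over its whole length. About 5 mm remains to the left fence. I'll unload, turn the jaws back to the plate's y, and push that way.

Emit:
step_arm(hand=[0.2,0.2,0.2,0.2,0.2,0.2,0.2,0.2,0.2], linear=[[0,-0.007,0],[0,-0.007,0],[0,-0.007,0],[0,-0.007,0],[0,-0.007,0],[0,-0.007,0],[0,-0.007,0],[0,-0.007,0],[0,-0.007,0]], angular=[[0,0,0],[0,0,0],[0,0,-0.15],[0,0,-0.32],[0,0,-0.5],[0,0,-0.68],[0,0,-0.86],[0,0,-1],[0,0,-1]])

```text
clock: 17.3
tcp_pos: [563.5, 38.6, 32.0]
eef_rot: [180.0, 0.1, 125.4]
contact_force: [-0.0, 0.4, 0.2]
grip_width: 34.1
```

Emit:
step_arm(hand=[0.2,0.2,0.2,0.2,0.2,0.2,0.2,0.3,0.36,0.36], linear=[[0,0,0],[0,0,0],[0,0,0],[0,0,0],[0,0,0],[0,0,0],[0,0,0],[0,0,0],[0,0,0],[0,0,0]], angular=[[0,0,-0.15],[0,0,-0.32],[0,0,-0.5],[0,0,-0.68],[0,0,-0.86],[0,0,-1],[0,0,-1],[0,0,-1],[0,0,-1],[0,0,-1]])

```text
clock: 18.3
tcp_pos: [563.1, 38.8, 31.8]
eef_rot: [-180.0, 0.0, 170.3]
contact_force: [0.0, 0.2, -0.5]
grip_width: 27.6
```

```bash
python3 - <<'E'
from h import *
f,K,T=cap("wrist"); cv2.imwrite("pics/w15.png",f); zoom(f,220,150,420,300,4,"w15a.png");s=env.state(); print(s['clock'],s['tcp_pos'],s['eef_rot'],s['contact_force'],s['grip_width'])
E
```

```text
18.35 [563.05421396  38.79381107  31.81669972] [-1.79994735e+02  1.01149929e-02  1.70353445e+02] [ 0.55733154 -0.12148668 -0.70880924] 27.62218685447614
```

View pics/w15a.png

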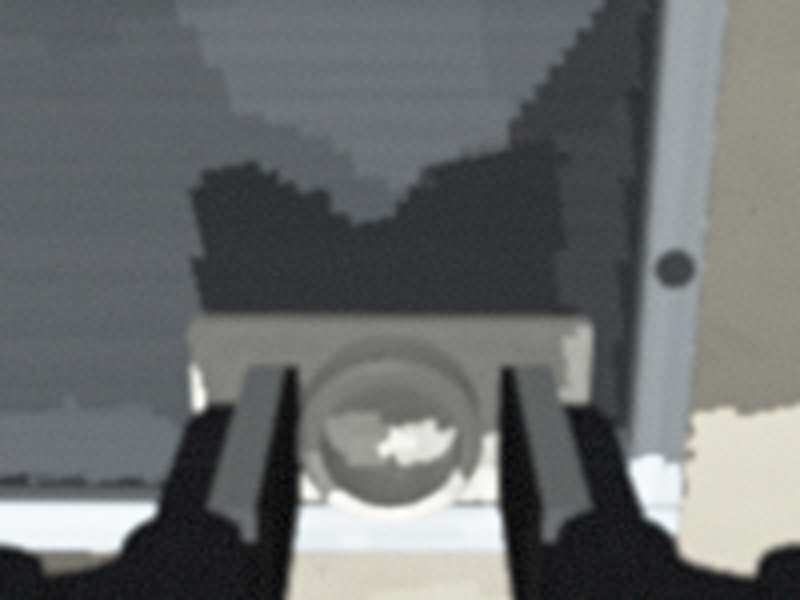

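The chamber lies squarely along the far fence (bottom), with its right end about 5 mm from the left fence. I'll push +y.

Emit:
step_arm(hand=[0.36,0.36,0.36,0.36,0.36,0.36,0.36], linear=[[0,0.005,0],[0,0.01,0],[0,0.015,0],[0,0.02,0],[0,0.025,0],[0,0.027,0],[0,0.027,0]], angular=[[0,0,0],[0,0,0],[0,0,0],[0,0,0],[0,0,0],[0,0,0],[0,0,0]])

```text
clock: 19.05
tcp_pos: [564.1, 45.2, 31.8]
eef_rot: [-180.0, -0.0, 170.4]
contact_force: [-0.8, -3.1, 0.3]
grip_width: 27.4
```

```bash
python3 - <<'E'
from h import *
f,K,T=cap("wrist"); cv2.imwrite("pics/w16.png",f); zoom(f,220,150,420,300,4,"w16a.png");s=env.state(); print(s['clock'],s['tcp_pos'],s['eef_rot'],s['contact_force'],s['grip_width'])
E
```

```text
19.1 [564.09414804  45.22263685  31.80204717] [-1.79970100e+02 -1.65404989e-04  1.70419470e+02] [-0.12141694 -2.34727523  0.58501675] 27.001688312235387
```

View pics/w16a.png

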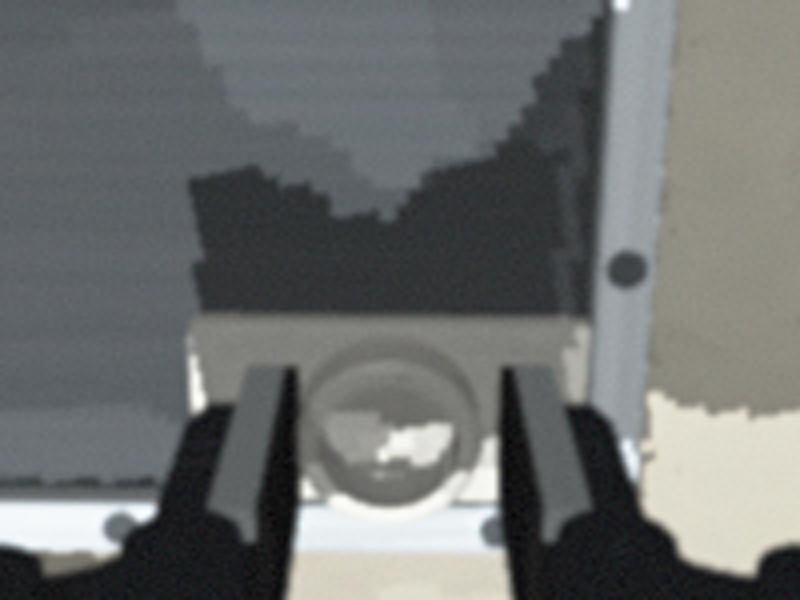

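The chamber is up against the left fence (2 to 3 N reaction) and along the far fence. I'll centre the gripper on the ring, go 1.5 mm lower and grip.

Emit:
step_arm(hand=[0.36,0.36,0.36,0.4,0.44,1,1,1,1,1], linear=[[0,-0.003,0.003],[0,-0.006,0.006],[0,-0.006,0.006],[0,-0.006,0.006],[0,-0.006,0.006],[0,-0.006,0.006],[0,-0.006,0.006],[0,-0.006,0.006],[0,-0.006,0.006],[0,-0.006,0.006]], angular=[[0,0,0],[0,0,0],[0,0,0],[0,0,0],[0,0,0],[0,0,0],[0,0,0],[0,0,0],[0,0,0],[0,0,0]])

```text
clock: 20.1
tcp_pos: [563.8, 43.9, 30.5]
eef_rot: [-180.0, -0.0, 170.4]
contact_force: [-3.5, -1.0, 4.3]
grip_width: 21.6
```

```bash
python3 - <<'E'
from h import *
f,K,T=cap("wrist"); cv2.imwrite("pics/w17.png",f); zoom(f,220,150,420,300,4,"w17a.png");s=env.state(); print(s['clock'],s['tcp_pos'],s['eef_rot'],s['contact_force'],s['grip_width'])
E
```

```text
20.15 [563.74408962  43.91911478  30.48613574] [-1.79984173e+02 -1.80146182e-02  1.70417555e+02] [-2.51125161 -1.89792505  4.43814462] 22.007302237855995
```

View pics/w17a.png

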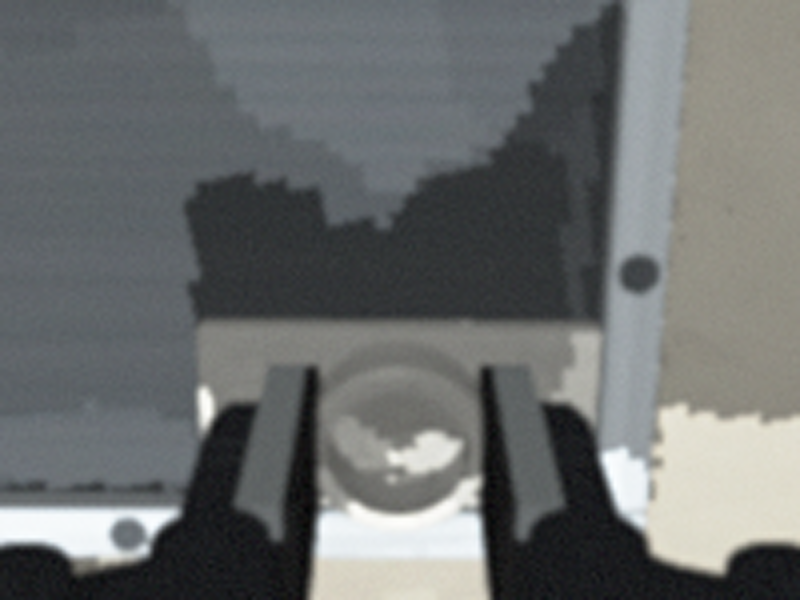

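It's gripped, with light reaction from both fences (-2.5, -1.9 N). I'll press it home gently in both directions to make sure it's flush, and check before lifting.

Emit:
step_arm(hand=[1,1,1,1,1], linear=[[-0.002,0.002,0],[-0.004,0.003,0],[-0.004,0.004,0],[-0.004,0.004,0],[-0.004,0.004,0]], angular=[[0,0,0],[0,0,0],[0,0,0],[0,0,0],[0,0,0]])

```text
clock: 20.65
tcp_pos: [563.8, 44.0, 30.5]
eef_rot: [-179.9, -0.2, 170.4]
contact_force: [-5.6, -5.4, 8.0]
grip_width: 21.8
```

```bash
python3 - <<'E'
from h import *
f,K,T=cap("wrist"); cv2.imwrite("pics/w18.png",f); zoom(f,220,150,420,300,4,"w18a.png");s=env.state(); print(s['clock'],s['tcp_pos'],s['eef_rot'],s['contact_force'],s['moment'],s['grip_width'])
E
```

```text
20.7 [563.80714493  44.01001864  30.44985982] [-1.79883435e+02 -1.58336847e-01  1.70440316e+02] [-5.32238246 -5.31507602  8.7790243 ] [-0.78012603  0.98546958 -0.00324529] 21.911637869978392
```

View pics/w18a.png

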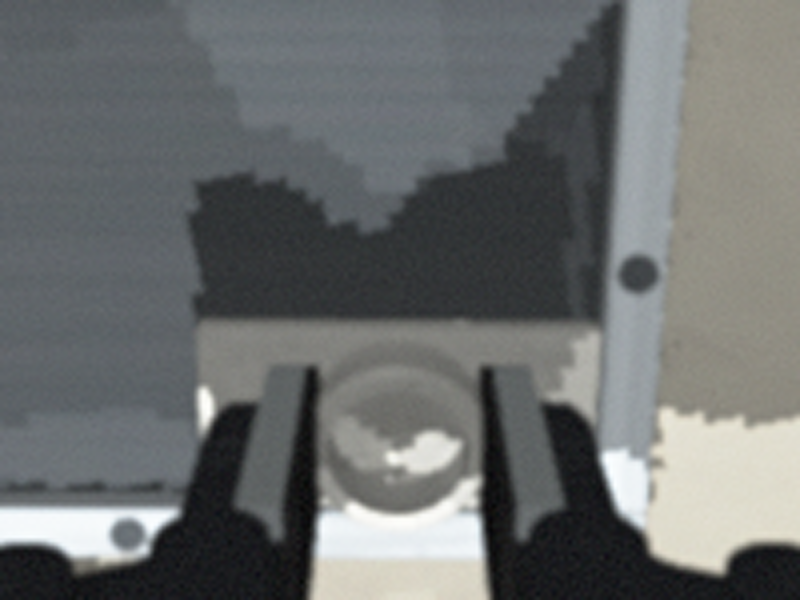

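Pressed with about 5 N on each side, it moved less than 0.1 mm, so it is home. I'll ease off the side load and lift straight up.

Emit:
step_arm(hand=[1,1,1,1,1,1,1,1,1], linear=[[0.003,-0.003,0],[0.006,-0.006,0],[0.006,-0.006,-0.02],[0.006,-0.006,-0.06],[0.006,-0.006,-0.14],[0.006,-0.006,-0.24],[0.006,-0.006,-0.34],[0.006,-0.006,-0.38],[0.006,-0.006,-0.38]], angular=[[0,0,0],[0,0,0],[0,0,0],[0,0,0],[0,0,0],[0,0,0],[0,0,0],[0,0,0],[0,0,0]])

```text
clock: 21.6
tcp_pos: [565.0, 43.7, 127.5]
eef_rot: [180.0, 0.3, 170.4]
contact_force: [0.6, -0.1, -0.7]
grip_width: 21.7
```

```bash
python3 - <<'E'
from h import *
f,K,T=cap("wrist"); cv2.imwrite("pics/w19.png",f); save("w19.npz","",f,K,T);s=env.state(); print(s['clock'],s['tcp_pos'],s['eef_rot'],s['contact_force'],s['moment'],s['grip_width'])
print(move(pose(),[464,-188.5,126],199.3))
E
```

```text
21.65 [563.75432014  43.73930969 125.84228211] [1.79981600e+02 9.63549974e-02 1.70417359e+02] [-0.00156394 -0.11962578 -1.24600459] [-0.00400327 -0.00388596 -0.00590841] 21.60638484295236
(array([ 0.2388, -0.9824, -0.0013]), array([-1.000e-04,  2.200e-03, -6.418e-01]))
```

View pics/w19.png

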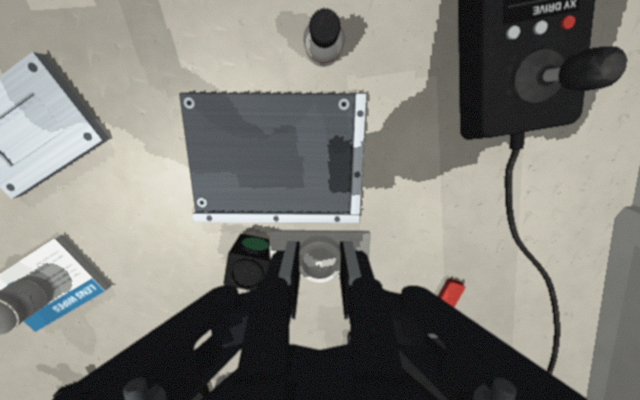

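The chamber is held and the empty plate is fully visible, with its outer corner at about (361,222). That lets me check the camera's offset against the known home pose.

```bash
python3 - <<'E'
from h import *
d=np.load("w19.npz"); zoom(d['f'],170,80,380,235,3.8,"w19a.png")
E
```

```text
(no output)
```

View pics/w19a.png

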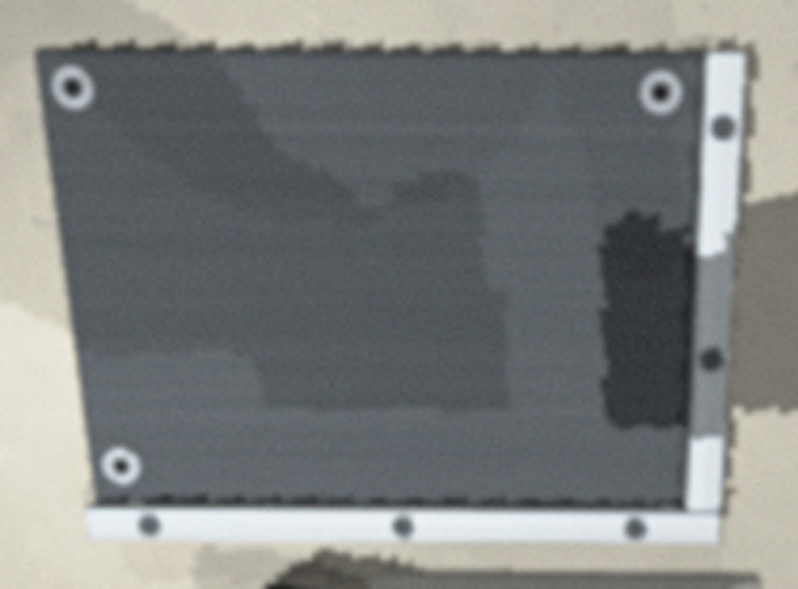

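Emit:
step_arm(hand=[1,1,1,1,1,1,1,1,1,1], linear=[[0.02,-0.08,0],[0.05,-0.2,0],[0.075,-0.32,0],[0.105,-0.44,0],[0.135,-0.56,0],[0.165,-0.68,0],[0.195,-0.8,0],[0.22,-0.91,0],[0.239,-0.982,0],[0.239,-0.982,0]], angular=[[0,0,-0.05],[0,0,-0.13],[0,0,-0.21],[0,0,-0.29],[0,0,-0.37],[0,0,-0.45],[0,0,-0.53],[0,0,-0.6],[0,0,-0.642],[0,0,-0.642]])

```text
clock: 22.65
tcp_pos: [461.7, -189.7, 123.6]
eef_rot: [179.9, -0.1, -160.9]
contact_force: [-0.6, 0.5, -1.1]
grip_width: 21.8
```

```bash
python3 - <<'E'
from h import *
f,K,T=cap("wrist"); cv2.imwrite("pics/w20.png",f); save("w20.npz","",f,K,T);s=env.state(); print(s['clock'],s['tcp_pos'],s['eef_rot'],s['contact_force'],s['moment'],s['grip_width'])
E
```

```text
22.7 [ 462.17004895 -188.56761562  123.67375875] [ 1.79842610e+02 -9.62927236e-02 -1.60871080e+02] [ 0.11711767 -0.03293788 -0.86423622] [0.01431452 0.05036904 0.00870198] 22.15089439630134
```

View pics/w20.png

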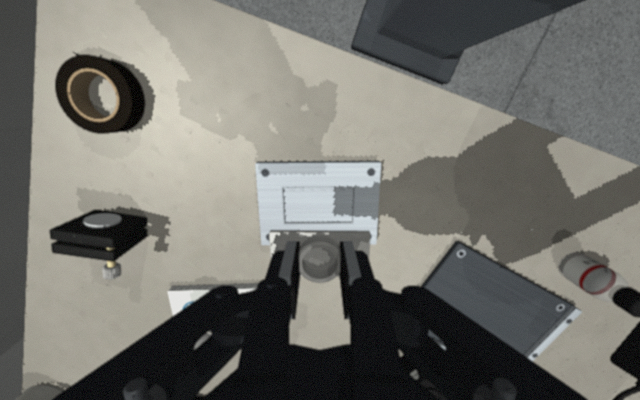

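The recess is fully visible at (284..353, 187..222) and square to the image. I'll measure it and correct with the offset found at the plate.

```bash
python3 - <<'E'
from h import *
d=np.load("w20.npz"); zoom(d['f'],240,150,400,250,5,"w20a.png")
d=np.load("w19.npz"); K,T=d['K'],d['T']
A=lambda p,z:ray(K,T,(np.atleast_2d(p)+.5)/3.8-.5+np.array([170,80]),z)[:,:2]
pl=np.r_[A([(38,50)],8),A([(746,52),(718,541),(88,538)],13)]
print(pl.round(1).tolist())
for i in range(4): v=pl[(i+1)%4]-pl[i];print(np.hypot(*v).round(1),np.degrees(np.arctan2(v[1],v[0])).round(1))
a=np.radians(-9.6); x=np.array([np.cos(a),np.sin(a)]); y=np.array([-x[1],x[0]])
c=(pl[1]+pl[3])/2; print("centre",c,"home from centre",c+33*x+39*y,"from FL",pl[2]-22*x-36*y,"from inner",A([(686,508)],13))
E
```

```text
[[457.9, -50.4], [483.2, 95.7], [590.5, 76.5], [564.8, -70.8]]
148.2 80.2
109.0 -10.2
149.5 -99.9
108.8 169.2
centre [523.97171946  12.44421327] home from centre [563.0135698   45.39469008] from FL [562.77829939  44.64352904] from inner [[580.88989164  70.08893668]]
```

View pics/w20a.png

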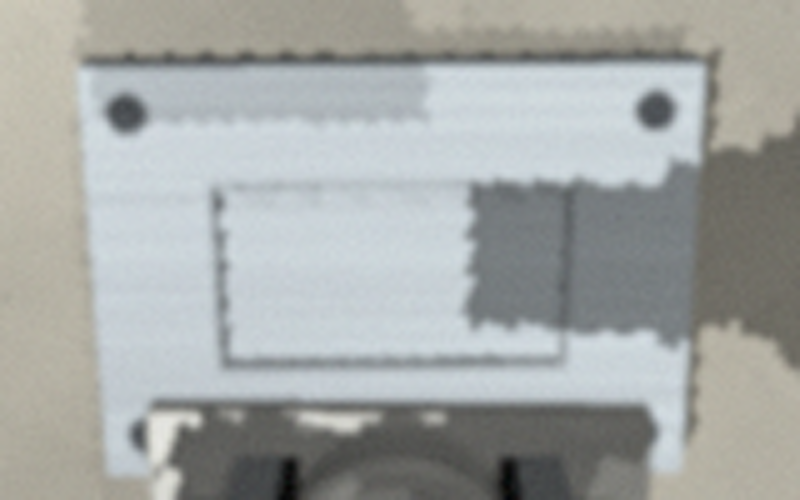

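```bash
python3 - <<'E'
from h import *
d=np.load("w20.npz"); K,T=d['K'],d['T']
A=lambda p,z:ray(K,T,(np.atleast_2d(p)+.5)/5-.5+np.array([240,150]),z)[:,:2]
rc=A([(213,187),(573,184),(565,362),(222,362)],10); print(rc.mean(0), [np.hypot(*(rc[(i+1)%4]-rc[i])).round(1) for i in range(4)],[np.degrees(np.arctan2(*(rc[(i+1)%4]-rc[i])[::-1])).round(1) for i in range(4)])
ho=A([(125,113),(656,110)],10); v=ho[1]-ho[0]; print("holes",np.hypot(*v),np.degrees(np.arctan2(v[1],v[0])))
co=A([(80,64),(706,63),(683,474),(106,474)],10); print("outer",co.mean(0),[np.hypot(*(co[(i+1)%4]-co[i])).round(1) for i in range(4)],[np.degrees(np.arctan2(*(co[(i+1)%4]-co[i])[::-1])).round(1) for i in range(4)])
P=pose(); b=P[:2,:2]@np.array([-1.07,-.93]); print("bias",b)
for c in (rc.mean(0),co.mean(0)): print("target",c+b, move(P,[*(c+b),60],199.3))
s=env.state();print(s['tcp_pos'],s['eef_rot'])
E
```

```text
[ 463.86032102 -188.32647138] [np.float64(62.2), np.float64(33.1), np.float64(61.7), np.float64(32.6)] [np.float64(109.6), np.float64(18.8), np.float64(-70.9), np.float64(-160.3)]
holes 90.24960266483436 109.41519529272661
outer [ 464.30167862 -188.04882112] [np.float64(105.3), np.float64(76.5), np.float64(106.5), np.float64(76.2)] [np.float64(109.2), np.float64(19.7), np.float64(-71.0), np.float64(-161.2)]
bias [ 1.31566803 -0.5280139 ]
target [ 465.17598905 -188.85448528] (array([-0.0114, -0.0057,  0.2547]), array([ 0.0035, -0.0021, -0.0038]))
target [ 465.61734665 -188.57683503] (array([-0.0134, -0.0053,  0.2547]), array([ 0.0035, -0.0021, -0.0038]))
[ 462.17004895 -188.56761562  123.67375875] [ 1.79842610e+02 -9.62927236e-02 -1.60871080e+02]
```

The recess centre is (463.9, -188.3) from the recess and (464.3, -188.0) from the outer corners, and the sizes fit. I'll descend to hover and re-measure after settling.

Emit:
step_arm(hand=[1,1,1,1,1,1,1], linear=[[-0.012,-0.0055,0.08],[-0.012,-0.0055,0.18],[-0.012,-0.0055,0.26],[-0.012,-0.0055,0.3],[-0.012,-0.0055,0.31],[-0.012,-0.0055,0.31],[-0.012,-0.0055,0.31]], angular=[[0,0,-0.004],[0,0,-0.004],[0,0,-0.004],[0,0,-0.004],[0,0,-0.004],[0,0,-0.004],[0,0,-0.004]])

```text
clock: 23.4
tcp_pos: [467.7, -189.0, 48.7]
eef_rot: [-179.9, 0.1, -160.5]
contact_force: [-0.4, -0.3, -0.8]
grip_width: 21.6
```

```bash
python3 - <<'E'
from h import *
f,K,T=cap("wrist"); cv2.imwrite("pics/w21.png",f); save("w21.npz","",f,K,T);zoom(f,220,180,420,310,4,"w21a.png");s=env.state(); print(s['clock'],s['tcp_pos'],s['eef_rot'],s['contact_force'],s['grip_width']); print(move(pose(),[465.4,-188.7,37],199.3))
E
```

```text
23.45 [ 467.72937088 -189.19418536   48.86720194] [-1.79897431e+02  8.40921918e-02 -1.60510057e+02] [-0.15060088  0.17222793 -0.97832707] 21.24269938821915
(array([0.0082, 0.0051, 0.0474]), array([-0.0023,  0.0019,  0.0042]))
```

View pics/w21a.png

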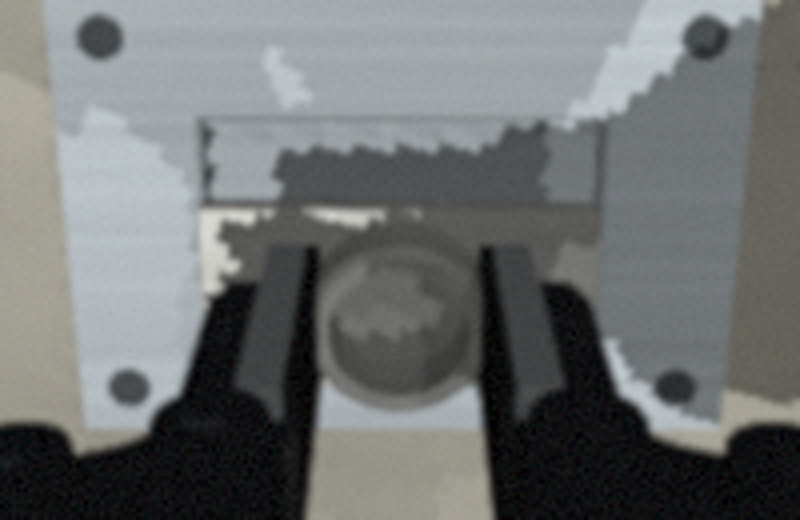

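```bash
python3 - <<'E'
from h import *
d=np.load("w21.npz"); K,T=d['K'],d['T']
def A(p,z): 
    X=ray(K,T,(np.atleast_2d(p)+.5)/4-.5+np.array([220,180]),z); P=pose(); return ((X-P[:3,3])@P[:3,:3])[:,:2].round(2)
print("chamber near edge (tool xy)",A([(200,207),(600,207)],30.4))
print("recess near edge",A([(198,118),(606,118)],10))
print("holes",A([(100,37),(705,37),(675,387),(128,387)],10), A([(100,37),(705,37),(675,387),(128,387)],10).mean(0))
E
```

```text
chamber near edge (tool xy) [[ 14.46 -25.74]
 [ 14.5   28.9 ]]
recess near edge [[ 20.03 -29.09]
 [ 20.07  32.93]]
holes [[ 32.82 -42.97]
 [ 32.86  46.92]
 [-27.02  46.94]
 [-27.08 -43.16]] [2.895  1.9325]
```

From this picture alone the shift needed is +2.2 mm along tool x and +0.35 along y. My earlier prediction was +2.05 and +1.3. Both are well within the ±2.5 mm clearance. I'll correct and go down to just above the adapter.

Emit:
step_arm(hand=[1,1,1,1,1,1], linear=[[0.0088,0.0024,0],[0.0088,0.0024,0.02],[0.0088,0.0024,0.04],[0.0088,0.0024,0.055],[0.0088,0.0024,0.06],[0.0088,0.0024,0.06]], angular=[[0,0,0.004],[0,0,0.004],[0,0,0.004],[0,0,0.004],[0,0,0.004],[0,0,0.004]])

```text
clock: 24.05
tcp_pos: [464.2, -188.8, 32.3]
eef_rot: [180.0, -0.0, -160.7]
contact_force: [-0.5, -0.5, 0.4]
grip_width: 21.3
```

```bash
python3 - <<'E'
from h import *
f,K,T=cap("wrist"); cv2.imwrite("pics/w22.png",f); save("w22.npz","",f,K,T);zoom(f,220,180,420,310,4,"w22a.png");s=env.state(); print(s['clock'],s['tcp_pos'],s['eef_rot'],s['contact_force'],s['grip_width'])
E
```

```text
24.1 [ 464.37172906 -188.91246047   32.54578949] [ 1.79978546e+02 -1.66983790e-02 -1.60701380e+02] [-0.92876316  0.48059448 -0.09001346] 21.858853256726906
```

View pics/w22a.png

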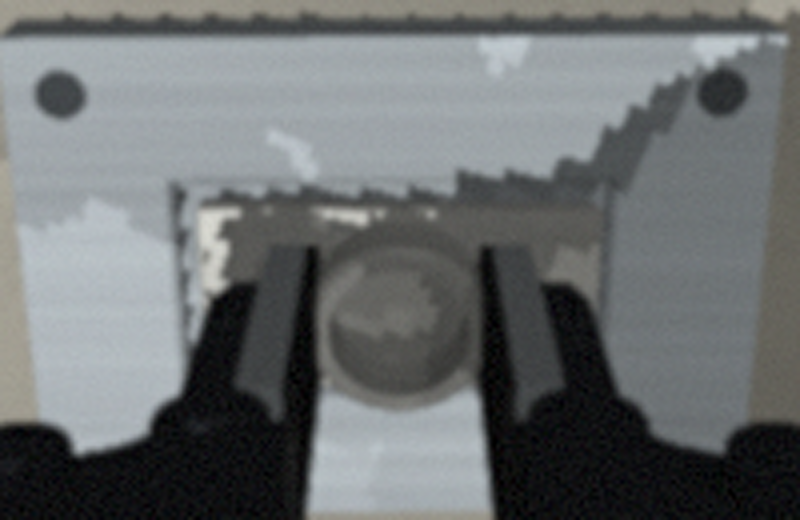

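```bash
python3 - <<'E'
from h import *
d=np.load("w22.npz"); K,T=d['K'],d['T']
def A(p,z): 
    X=ray(K,T,(np.atleast_2d(p)+.5)/4-.5+np.array([220,180]),z); P=pose(); return ((X-P[:3,3])@P[:3,:3])[:,:2].round(2)
print("chamber near edge (tool xy)",A([(199,207),(601,207)],14.1))
print("recess near edge",A([(176,184),(608,184)],10))
print("holes",A([(60,95),(721,92)],10))
E
```

```text
chamber near edge (tool xy) [[ 14.7  -25.82]
 [ 14.67  29.06]]
recess near edge [[ 16.35 -29.61]
 [ 16.32  30.64]]
holes [[ 29.45 -44.59]
 [ 29.85  45.25]]
```

Emit:
step_arm(hand=[1,1,1,1], linear=[[-0.004,-0.004,0],[-0.0045,-0.0045,0],[-0.0045,-0.0045,0],[-0.0045,-0.0045,0]], angular=[[0,0,0],[0,0,0],[0,0,0],[0,0,0]])

```text
clock: 24.5
tcp_pos: [466.0, -189.7, 32.9]
eef_rot: [-180.0, 0.0, -160.7]
contact_force: [-0.0, 0.3, -0.8]
grip_width: 21.8
```

```bash
python3 - <<'E'
from h import *
f,K,T=cap("wrist"); cv2.imwrite("pics/w23.png",f); save("w23.npz","",f,K,T);zoom(f,220,180,420,310,4,"w23a.png");s=env.state(); print(s['clock'],s['tcp_pos'],s['eef_rot'],s['contact_force'],s['grip_width'])
E
```

```text
24.55 [ 465.95260552 -189.67290827   32.85739645] [-1.79994729e+02  4.03268746e-03 -1.60697740e+02] [ 0.573729   -0.58920444 -1.25068094] 21.530685603423436
```

View pics/w23a.png

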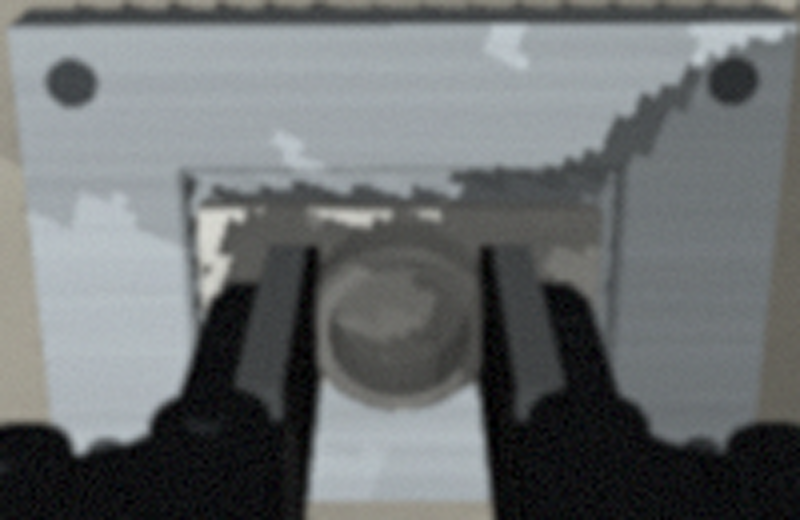

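```bash
python3 - <<'E'
from h import *
d=np.load("w23.npz"); K,T=d['K'],d['T']
def A(p,z): 
    X=ray(K,T,(np.atleast_2d(p)+.5)/4-.5+np.array([220,180]),z); P=pose(); return ((X-P[:3,3])@P[:3,:3])[:,:2].round(2)
print("chamber near edge (tool xy)",A([(199,207),(601,207)],14.4))
print("recess near edge",A([(188,172),(618,172)],10))
print("holes",A([(72,83),(733,81)],10))
E
```

```text
chamber near edge (tool xy) [[ 14.33 -26.13]
 [ 14.33  28.86]]
recess near edge [[ 17.67 -28.22]
 [ 17.67  31.79]]
holes [[ 30.74 -43.26]
 [ 31.03  46.64]]
```

The chamber is centred over the recess to about 0.4 mm in both directions. Lowering it in.

Emit:
step_arm(hand=[1,1,1,1,1,1], linear=[[0.001,0.001,0.003],[0.001,0.001,0.006],[0.001,0.001,0.009],[0.001,0.001,0.012],[0.001,0.001,0.0135],[0.001,0.001,0.0135]], angular=[[0,0,0],[0,0,0],[0,0,0],[0,0,0],[0,0,0],[0,0,0]])

```text
clock: 25.15
tcp_pos: [465.6, -189.5, 29.5]
eef_rot: [180.0, -0.0, -160.7]
contact_force: [-0.9, 1.0, 1.1]
grip_width: 21.6
```

```bash
python3 - <<'E'
from h import *
f,K,T=cap("wrist"); cv2.imwrite("pics/w24.png",f);zoom(f,220,180,420,310,4,"w24a.png");s=env.state(); print(s['clock'],s['tcp_pos'],s['eef_rot'],s['contact_force'],s['moment'],s['grip_width'])
E
```

```text
25.2 [ 465.56964103 -189.4754265    29.50129136] [ 1.79995173e+02 -7.13166164e-03 -1.60695356e+02] [-0.1793905   0.92105188  0.6890914 ] [-0.02450126  0.0810672  -0.01213352] 21.71857412410128
```

View pics/w24a.png

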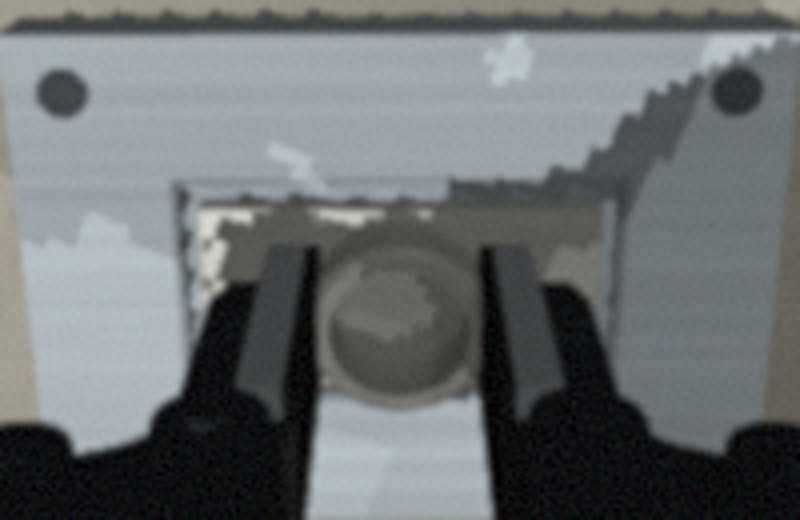

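It's seated: TCP z is 29.5 as predicted, the force shows contact, and gaps are visible on the left, right and near sides. I'll release and rise.

Emit:
step_arm(hand=[0.3,0.2,0,-0.2,-0.2,-0.2,-0.2,-0.2], linear=[[0,0,0],[0,0,0],[0,0,0],[0,0,0],[0,0,0],[0,0,-0.04],[0,0,-0.15],[0,0,-0.3]], angular=[[0,0,0],[0,0,0],[0,0,0],[0,0,0],[0,0,0],[0,0,0],[0,0,0],[0,0,0]])

```text
clock: 26.0
tcp_pos: [464.0, -188.5, 104.0]
eef_rot: [179.8, -0.2, -160.7]
contact_force: [1.5, -0.2, 0.6]
grip_width: 51.3
```

Emit:
step_arm(hand=[-0.5,-1,-1,-1,-1,-1], linear=[[0.05,0,-0.15],[0.15,0,-0.3],[0.22,0,-0.4],[0.22,0,-0.4],[0.22,0,-0.4],[0.22,0,-0.4]], angular=[[0,0,0],[0,0,0],[0,0,0],[0,0,0],[0,0,0],[0,0,0]])

```text
clock: 26.6
tcp_pos: [413.3, -207.0, 203.4]
eef_rot: [179.9, -0.0, -160.7]
contact_force: [-0.2, -0.1, 0.9]
grip_width: 85.4
```

```bash
python3 - <<'E'
from h import *
f,K,T=cap("wrist"); cv2.imwrite("pics/w25.png",f);save("w25.npz","",f,K,T);s=env.state(); print(s['clock'],s['tcp_pos'],s['eef_rot'],s['contact_force'],s['grip_width'])
f,K,T=cap("side"); cv2.imwrite("pics/s25.png",f)
E
```

```text
26.65 [ 413.23546915 -206.87388196  202.98985989] [ 1.79856094e+02 -8.32221241e-02 -1.60673617e+02] [ 0.39959451 -0.22221166  0.33690115] 85.66059770646254
```

View pics/w25.png

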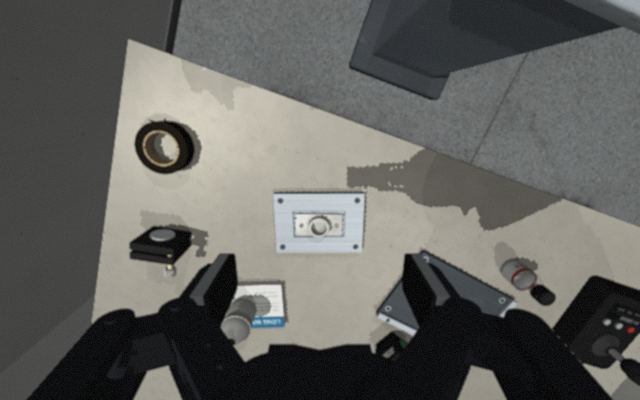

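View pics/s25.png

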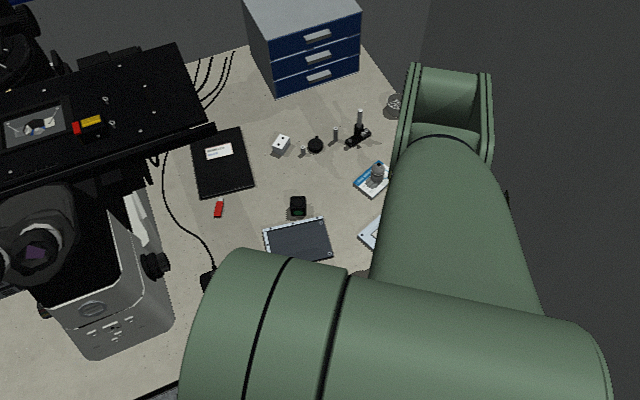

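```bash
python3 - <<'E'
from h import *
d=np.load("w25.npz"); zoom(d['f'],265,180,375,265,7,"w25a.png")
E
```

```text
(no output)
```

View pics/w25a.png

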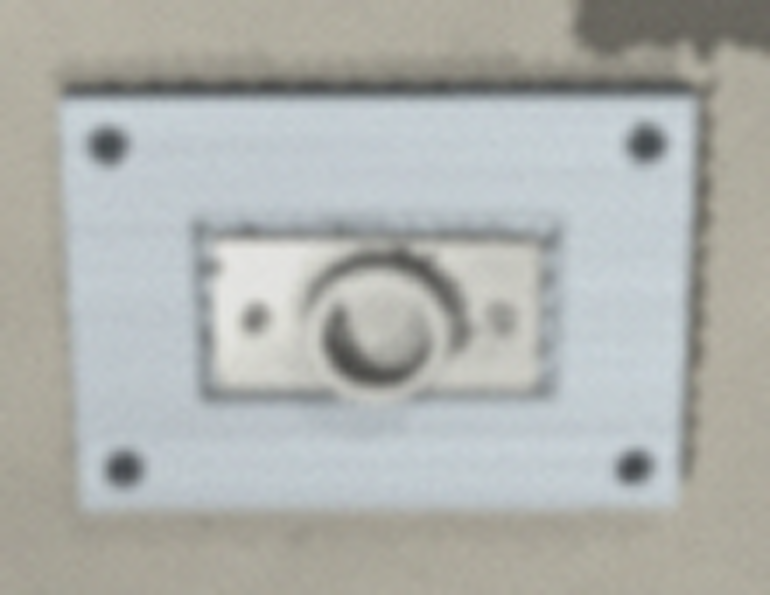

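The chamber lies flat in the recess with a visible gap all round. Last, I'll check the bystanders against the first top picture.

```bash
python3 - <<'E'
from h import *
f,K,T=cap("top"); a=cv2.imread("pics/top0.png"); v=np.vstack([a[140:280,225:465],f[140:280,225:465]]); cv2.imwrite("pics/cmp.png",cv2.resize(v,None,fx=2.1,fy=2.1,interpolation=cv2.INTER_CUBIC))
E
```

```text
(no output)
```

View pics/cmp.png

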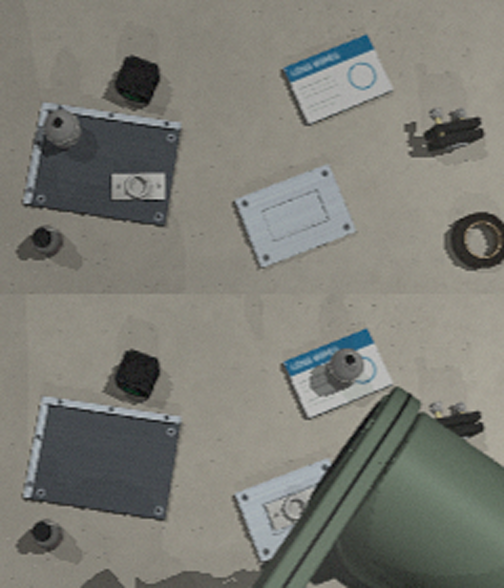

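The cube, the bottle and the visible part of the mirror mount are where they were at the start. The objective is upright on the booklet and the gripper is clear. Handing in.

```bash
python3 - <<'E'
from h import *
print(env.sign_off())
E
```

```text
the job is handed in; nothing more can be done
None
```

The job is done and handed in at about 27 s of the 72 s allowed, with the robot touching nothing; sign-off gave no verdict.

- **Objective:** I gripped it by the barrel and stood it upright near the middle of the lens-tissue booklet. Later pictures show it still standing there.
- **Chamber into the corner:** I slid it with the jaws loosely round the ring, so it was never lifted. It went first towards the left fence, then flush to the far fence, then home against the left fence. Once gripped, I pressed it with about 5 N towards each fence and it moved less than 0.1 mm.
- **Chamber into the adapter:** I lifted it straight up and lowered it into the recess. The tool height at rest was 29.5 mm, as predicted, and the last close-up shows it flat with a gap all round.
- **Bystanders:** The cube and bottle are where they were in the first top picture. The arm partly hid the mirror mount in the last top picture, but the visible part had not moved.

**Disagreements:** The top and wrist cameras differed by 2 to 3 mm in y, and I corrected for this using the known home position. The gripper also read about 22 mm on the 24 mm ring, perhaps because the pads give. The highest force I read was about 9 N.

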